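# Build the notched crib and swing the hold-down over it

### The arm

A 6-joint arm with a two-finger parallel gripper is mounted at the origin on the work surface. World frame = base frame: x ahead of the robot, y to its left, z up, the work surface at z = 0. Lengths are in m, angles in rad, forces in N, time in s.
With the tool pointing down it reaches from about 0.25 to 0.775 m from the base axis. Payload 4 kg.
Tool frame: the origin (TCP) lies on the centre line of the jaws, within the pads' length; the fingertips stand 25 mm ahead of it and the grasp point (between the pads) lies 6 mm ahead of it; x points along the fingers, z is the direction in which the jaws open and shut, and the axes are right-handed (so a half turn about x gives the same grasp; the last joint's range is limited). The gripper opens to 85 mm and grips with 20 to 120 N. Pads are 22 mm wide; open, the fingers measure 114 mm over their backs; the gripper's body (76 mm by 85 mm) begins 54 mm behind the grasp point. The pads swing forward as they close: fully open they stand 13 mm farther back than shut.
Start: joints at [-1.417, 0.087, 1.371, -0, 1.684, -0.103], TCP at [0.14, -0.532, 0.256] pointing down, gripper open.
Joint ranges: [-3.1, 3.1], [-0.76, 2.03], [0.27, 2.55], [-1.08, 4.22], [0.17, 2.65], [-2.57, 2.57]. Speed limits (rad/s): [2.79, 2.79, 3.14, 3.14, 3.14, 3.14].

### API

Orientations are given as a 3x3 rotation matrix whose columns are the frame's x, y, z axes.
In Python, from station import ctrl gives the robot as it stands.
- The arm moves only by the tool jog_arm, never from a script. Its arguments are lists of equal length, an entry for each row: "offset": the shift along the tool's x, y, z in mm, a list of three; "yaw": the turn about the tool's x in rad. A call has 1 to 12 rows; each row shifts and turns the commanded pose from where the row before left it, along the tool's axes as they then stand; what a row does not reach is not made up. A row lasts 1/12 s, in which the tool goes at most 41.7 mm and 7.16 degrees, less where a joint would pass 70% of its speed; a pose out of reach is approached as far as the arm can. A call is refused whole if a number of a shift passes 41.7 or a number of a turn 0.125, either way. A call with a gripper value outside its range is refused whole. "grip" is the gripper's target within -1 to 1 (shut at 1, half-way at 0, fully open at -1), set as the call begins (left out, the last holds). The fingers move at their own pace and stop on an object; "squeeze" is the grip in N (left out, the last holds). Time passes only in rows, so rows that do not move let the fingers close. It gives the time, the measured TCP pose, the force and the opening at its end, in the units of the state.
- ctrl.get_obs(): the state, without advancing time (a new reading comes with each control period).
- ctrl.grab_frame(name): name is "scene" or "side" or "wrist"; returns a dict with "image" (420x560x3 uint8, blue, green, red), "vfov" (degrees; the focal length in pixels is half the picture's height over the tangent of half this angle, whatever the lens; pixels are square), "cx", "cy" (the principal point, pixels), "R" (3x3) and "t" (3): a world point X has camera coordinates R X + t. Camera axes: x right, y down, z forward; pixel columns grow to the right and rows downward; lengths in m; the calibration is good to about 2 mm. A picture is of the moment at which its call begins. There is no depth.
- ctrl.sign_off(): hands the job in, once; it reports no verdict.
The state is a dict: "time": time; "q": joint angles; "joint_velocities": joint speeds; "effort": joint torques, N m; "tcp_pos": TCP position; "tool_rot": TCP orientation; "force": force on the tool from outside, world axes, zero at the start; "ft_torque": the same for the moment, N m; "gripper_width": finger opening in m.
Only numpy, scipy, OpenCV 4.12 (cv2) and the standard library are available. Lean on these libraries where they do the work, as an engineer would, in place of code of your own. Each camera call takes 0.05 s, during which the arm holds its last target.

### The job

Finish the half-built wooden crib on its base board: lay the loose narrow slat crosswise over the bearers in the empty pair of saddles, beside the one already there, and slide it endwise until the hidden notches in its underside drop fully home; then lay the broad slat crosswise over the middle of the two narrow ones and slide it until it drops home too. Then swing the steel hold-down bar over and press it fully down onto the broad slat, without disturbing the other things on the table.

Things in the scene. Friction and masses are not known exactly. Their poses are not given: they have to be found in the camera images.
- base: Fixed plywood base board, 210 (x) x 330 (y) x 10 mm. Origin at table level (z = 0) midway between the saddles, z up. Two fixed bearers run along its x, centred at y = +45 and -45 mm: 190 mm long, 30 mm wide, flat tops 36 mm above the table. Cleats 6 mm high on the bearers form saddles 35 mm wide centred at x = +45 and -45 mm: a narrow slat lies along base y in the two saddles of one x.
- saddle_far (a point): Point midway between the two bearers at base x = +45 mm, y = 0, height 36 mm: mid-point of the far pair of saddles, at the level of the bearer tops. slat_a lies there. A narrow slat laid in saddles has its underside at 36 mm until its notches come over the bearers; then it drops 9 mm (underside 27 mm, top 52 mm above the table).
- saddle_near (a point): The same for the near, empty pair of saddles, base x = -45 mm. Each cleat is 26 mm long along base y, centred on the bearer, so between the bearers there is free room for fingers beside the slat.
- slat_a: Narrow wooden slat, 190 x 30 x 25 mm, about 90 g, already home in the far saddles, not fastened: it must stay home. Origin: mid-length, mid-width, on its underside plane; x lengthwise, z up.
- slat_b: Loose narrow wooden slat, 190 x 30 x 25 mm, about 90 g, lying notches down. Origin: mid-length, mid-width, on its underside plane; x lengthwise, z up. Two notches 37 mm long and 9 mm deep are cut right across its underside, centres 90 mm apart. Hand-cut: the pair's mid-point is up to 12 mm off mid-length, to either side, unknown and different on each slat. It fits either way round.
- cap: Loose broad wooden slat, 190 x 44 x 25 mm, about 120 g, notches as on slat_b (own unknown offset), lying notches down. Origin: mid-length, mid-width, on its underside plane; x lengthwise, z up. Goes along base x at base y = 0 on top of the two seated narrow slats: underside at 52 mm above the table until its notches come over them, then drops home to 43 mm (top 68 mm).
- hold_down (a joint): Stiff hinge of the flat steel bar (26 mm wide, 8 mm thick), rad: 0 = level, bearing on the seated broad slat; 1.5 to 1.7 = standing up (start). Axis along base x at base x = 0, y = +150 mm, 72 mm up, on a bracket 44 mm wide. Closed, the bar points from the hinge along base -y. Friction (2 to 4 N at the grip) holds it where it is left; no latch.
- hold_down_grip (a point): Centre of the black cross grip at the free end of the bar: a cylinder 24 mm across and 50 mm long along base x, 215 mm from the hinge axis.
- screwdriver: Bystander: screwdriver lying between the robot and the slats; leave it alone.
- wrench: Bystander: steel wrench lying beyond the slats; leave it alone.
- jar: Bystander: glass jar, 60 mm across, 75 mm high, standing beyond the slats; leave it alone.
- hammer: Bystander: hammer lying on the left, near the robot; leave it alone.
- socket0: Bystander: steel socket, 28 mm across, 38 mm high, standing beyond the slats; leave it alone.
- socket1: Bystander: steel socket, 22 mm across, 30 mm high, standing left of the base; leave it alone.
Not all that is in view belongs to the job. Leave any blue look-alike of the cap alone.

How it is judged:
By the outcome, as a careful person would: the job done as asked, in the order asked, and still so for the second after the job is handed in, with the robot touching nothing.
It also fails if it takes over 72 s, if anything falls off the work surface, if the arm or the gripper's body presses on something with over 40 N, if the wrist force passes 120 N, or if a joint passes its speed limit or range.

## Working session

There is one attempt and no reset: what is moved stays moved. The work goes in short steps, Python scripts to look and compute and a tool call to move; the robot and the scene stay as the last step left them, time stands still between calls to the robot, and variables do not carry over. Pictures are saved under pics/ and viewed, and the job is handed in when it is done.

Besides the shell and the picture viewer there is one more tool, called after "Emit:" in YAML: its name, and indented under it one key for each argument. jog_arm: Moves the arm, as the interface text tells. Its arguments: {"type":"object","properties":{"offset":{"type":"array","items":{"type":"array","items":{"type":"number"}}},"yaw":{"type":"array","items":{"type":"number"}},"grip":{"type":"number"},"squeeze":{"type":"number"}},"required":["offset","yaw"]}

```bash
ls; mkdir -p pics
cat > h.py <<'E'
import numpy as np, cv2, pickle
from station import ctrl
def grab(name,fn=None):
    f=ctrl.grab_frame(name)
    if fn:
        cv2.imwrite('pics/'+fn+'.png',f['image']); pickle.dump(f,open('pics/'+fn+'.pkl','wb'))
    return f
def load(fn): return pickle.load(open('pics/'+fn+'.pkl','rb'))
def foc(f): return f['image'].shape[0]/2/np.tan(np.radians(f['vfov'])/2)
def ray(f,u,v):
    F=foc(f); d=np.array([(u-f['cx'])/F,(v-f['cy'])/F,1.]); R=np.array(f['R']);t=np.array(f['t'])
    return -R.T@t, R.T@d
def onz(f,u,v,z):
    o,d=ray(f,u,v); return o+d*(z-o[2])/d[2]
def proj(f,X):
    c=np.array(f['R'])@np.array(X)+np.array(f['t']); F=foc(f)
    return np.array([c[0]/c[2]*F+f['cx'],c[1]/c[2]*F+f['cy']])
E
python3 - <<'E'
from h import *
for n in ['scene','side','wrist']:
    f=grab(n,n+'0'); o,d=ray(f,f['cx'],f['cy']); print(n,f['vfov'],f['cx'],f['cy'],o.round(3),d.round(3), [k for k in f])
o=ctrl.get_obs(); print(o)
E
```

```text
pics
scene 51.97623989287722 276.54932061246143 212.18006687820764 [1.32  0.055 0.999] [-0.684 -0.016 -0.73 ] ['image', 'vfov', 'cx', 'cy', 'R', 't']
side 50.89600676491317 285.14194877985506 215.381542020389 [0.061 0.869 0.96 ] [ 0.296 -0.661 -0.689] ['image', 'vfov', 'cx', 'cy', 'R', 't']
wrist 61.7399026462949 275.90257321546875 207.38526661089315 [ 0.211 -0.514  0.374] [-0.277 -0.07  -0.958] ['image', 'vfov', 'cx', 'cy', 'R', 't']
{'time': 0.15, 'q': array([-1.41707903e+00,  8.78323262e-02,  1.37191290e+00, -3.20364773e-05,
        1.68358811e+00, -1.03094848e-01]), 'joint_velocities': array([-3.29092699e-05, -2.18005733e-03, -3.32329821e-03,  1.21061567e-03,
        3.05504630e-04, -1.17779963e-03]), 'effort': array([ 2.01165436e-03, -3.52372992e+01, -3.13679695e+01, -1.41176515e-04,
        8.02858412e-03,  5.86455002e-06]), 'tcp_pos': array([ 0.13963681, -0.53163383,  0.25537929]), 'tool_rot': array([[-2.97977289e-04,  9.67205532e-01,  2.53994822e-01],
       [ 1.71527862e-03,  2.53994954e-01, -9.67204023e-01],
       [-9.99998485e-01,  1.47467054e-04, -1.73471170e-03]]), 'force': array([-0.18764203,  1.04674078,  0.70675742]), 'ft_torque': array([-0.02703662, -0.02930836, -0.03172976]), 'gripper_width': 0.08541649820869507}
```

View pics/scene0.png

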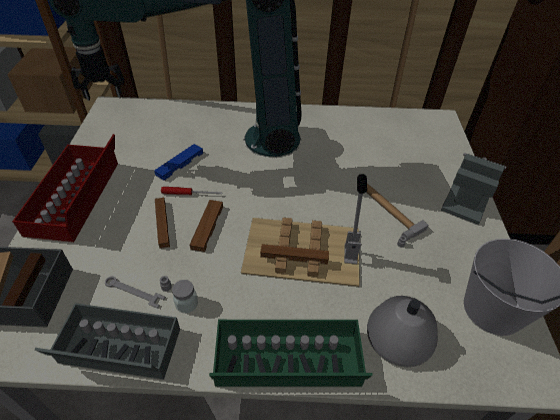

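View pics/side0.png

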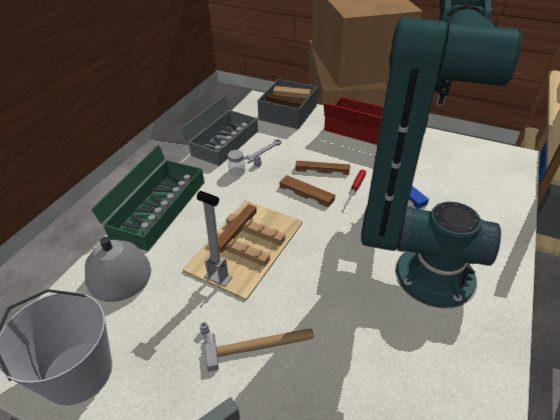

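View pics/wrist0.png

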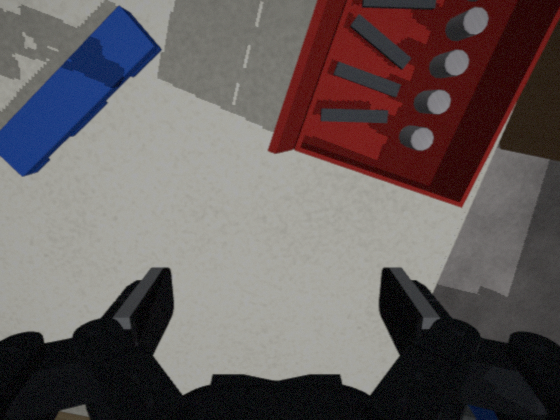

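Candidates: slat at scene (162,222) (narrower), slat at (207,225) (broader, chunkier), blue look-alike at (180,160), seated slat_a at (295,253), and wood in the grey tray at (22,280). I'll check the choice by measuring the widths in a close crop.

Run:
```python
from h import *
f=load('scene0'); im=f['image']
c=im[150:300,130:390]; cv2.imwrite('pics/c1.png',cv2.resize(c,None,fx=3,fy=3,interpolation=cv2.INTER_CUBIC))
f=load('side0'); im=f['image']
c=im[140:310,170:370]; cv2.imwrite('pics/c2.png',cv2.resize(c,None,fx=3.5,fy=3.5,interpolation=cv2.INTER_CUBIC))
```

```text
(no output)
```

View pics/c1.png

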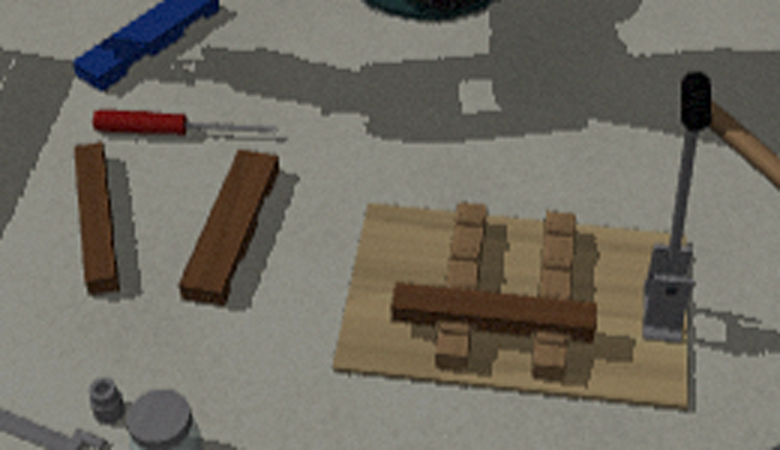

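View pics/c2.png

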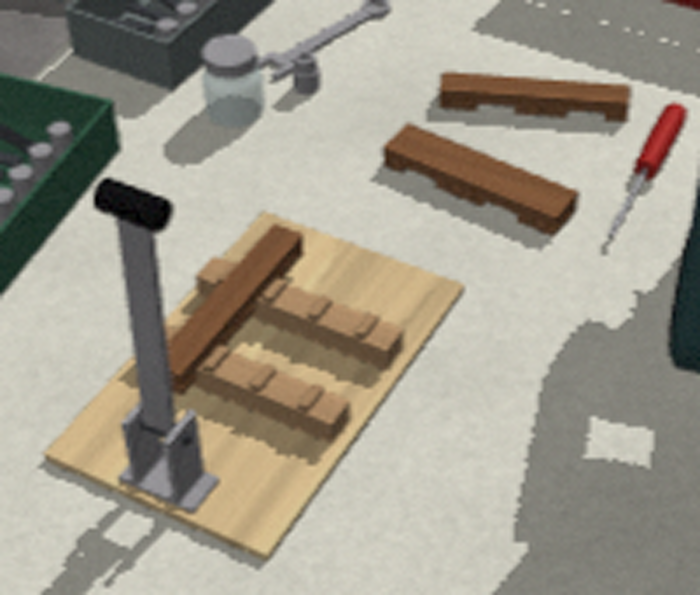

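```bash
cat >> h.py <<'E'
def scan(fn):
    f=load(fn); im=f['image']; hsv=cv2.cvtColor(im,cv2.COLOR_BGR2HSV)
    m=cv2.inRange(hsv,(3,90,20),(17,255,200)); 
    m=cv2.morphologyEx(m,cv2.MORPH_OPEN,np.ones((3,3)))
    cs,_=cv2.findContours(m,cv2.RETR_EXTERNAL,cv2.CHAIN_APPROX_NONE)
    return f,m,[c for c in cs if cv2.contourArea(c)>150]
def rect(f,c,z):
    P=np.array([onz(f,u,v,z)[:2] for u,v in c.reshape(-1,2)],np.float32)*1000
    return cv2.minAreaRect(P)
E
python3 - <<'E'
from h import *
for n in ['scene0','side0']:
    f,m,cs=scan(n); cv2.imwrite('pics/m_%s.png'%n,m)
    for c in cs:
        print(n,c.reshape(-1,2).mean(0).round(0),cv2.contourArea(c),rect(f,c,0.0125))
# board corners, manual from crops
f=load('scene0')
for u,v in [(368,206),(690,235),(688,407),(333,370)]: print('sc',onz(f,u/3+130,v/3+150,.01).round(4))
f=load('side0')
for u,v in [(265,212),(464,287),(270,555),(45,457)]: print('si',onz(f,u/3.5+170,v/3.5+140,.01).round(4))
E
```

```text
scene0 [ 21. 279.] 557.0 ((678.9766235351562, -645.22412109375), (33.81765365600586, 169.1477508544922), 89.9096908569336)
scene0 [  3. 265.] 157.0 ((640.2951049804688, -712.4924926757812), (101.76570129394531, 23.33130645751953), 25.944475173950195)
scene0 [296. 247.] 1501.0 ((519.5764770507812, 90.26731872558594), (204.65142822265625, 197.12081909179688), 0.890596330165863)
scene0 [206. 225.] 725.5 ((456.9571533203125, -177.09185791015625), (50.61542892456055, 203.98776245117188), 80.61697387695312)
scene0 [162. 223.] 425.5 ((451.9763488769531, -317.260009765625), (202.91494750976562, 30.83702278137207), 16.5852108001709)
scene0 [389. 207.] 316.5 ((347.1829528808594, 388.84503173828125), (198.84075927734375, 31.231294631958008), 36.43290328979492)
scene0 [48. 68.] 3406.5 ((-591.0911865234375, -1122.941650390625), (1289.0023193359375, 285.3345947265625), 23.733261108398438)
side0 [264. 342.] 819.5 ((335.5750427246094, 381.5232238769531), (231.30641174316406, 26.697389602661133), 36.09006118774414)
side0 [250. 236.] 1696.5 ((530.3486938476562, 64.22920989990234), (212.77841186523438,
[... 310 characters left out ...]
.0 ((-284.16552734375, -601.7741088867188), (366.03485107421875, 32.484004974365234), 77.45772552490234)
side0 [289.  96.] 519.0 ((767.5089111328125, -743.3658447265625), (165.7565460205078, 169.19448852539062), 1.2402641773223877)
side0 [509.  77.] 8361.5 ((-96.96784210205078, -1642.59521484375), (1810.44189453125, 466.4373474121094), 85.56560516357422)
side0 [191.  70.] 49809.0 ((1269.6826171875, -717.730712890625), (2828.38134765625, 2134.338623046875), 22.497039794921875)
sc [ 0.4247 -0.0393  0.01  ]
sc [0.4454 0.2908 0.01  ]
sc [0.6537 0.2703 0.01  ]
sc [ 0.6308 -0.0552  0.01  ]
si [ 0.6151 -0.0552  0.01  ]
si [ 0.4087 -0.0363  0.01  ]
si [0.4338 0.2854 0.01  ]
si [0.6402 0.2728 0.01  ]
```

Run:
```python
from h import *
for n,(u,v) in [('scene0',(258,265)),('side0',(215,275))]:
    f=load(n); im=f['image']; hsv=cv2.cvtColor(im,cv2.COLOR_BGR2HSV)
    print(hsv[v,u], hsv[v-3:v+3,u-3:u+3].reshape(-1,3).mean(0))
    m=cv2.inRange(hsv,(8,70,60),(30,255,255)); 
    k,l,s,c=cv2.connectedComponentsWithStats(m)
    mm=(l==l[v,u]).astype(np.uint8)*255
    cv2.imwrite('pics/b_%s.png'%n,mm)
    cs,_=cv2.findContours(mm,cv2.RETR_EXTERNAL,cv2.CHAIN_APPROX_NONE)
    cc=max(cs,key=cv2.contourArea); h=cv2.convexHull(cc); a=cv2.approxPolyDP(h,6,True).reshape(-1,2)
    for p in a: print(n,p,onz(f,*p,0.01).round(4))
```

```text
[ 19  92 125] [ 19.13888889  92.05555556 124.5       ]
scene0 [253 218] [ 0.4219 -0.0385  0.01  ]
scene0 [352 228] [0.4455 0.2664 0.01  ]
scene0 [358 286] [0.655  0.2665 0.01  ]
scene0 [242 273] [ 0.6295 -0.0525  0.01  ]
[135   7 151] [133.86111111   6.16666667 134.25      ]
side0 [559  19] [-0.3228 -2.1852  0.01  ]
side0 [559 419] [-0.3061  0.297   0.01  ]
side0 [  0 419] [0.7712 0.7678 0.01  ]
side0 [0 0] [ 2.9923 -1.1679  0.01  ]
side0 [506   0] [-0.0181 -2.4147  0.01  ]
```

Run:
```python
from h import *
for n in ['scene0','side0']:
    f=load(n); im=f['image'].copy()
    for X in [(0,0,0),(.1,0,0),(0,.1,0),(0,-.1,0)]+[(.14,-.532,.256)]:
        p=proj(f,X); print(n,X,p.round(1)); cv2.circle(im,tuple(int(round(x)) for x in p),2,(0,0,255),-1)
    cv2.imwrite('pics/p_%s.png'%n,cv2.resize(im,(784,588)))
```

```text
scene0 (0, 0, 0) [272.1 138.1]
scene0 (0.1, 0, 0) [270.7 154.9]
scene0 (0, 0.1, 0) [298.4 139.1]
scene0 (0, -0.1, 0) [245.7 137. ]
scene0 (0.14, -0.532, 0.256) [102.2  92.7]
side0 (0, 0, 0) [434.8 274.1]
side0 (0.1, 0, 0) [398.9 263.1]
side0 (0, 0.1, 0) [427.9 301.7]
side0 (0, -0.1, 0) [440.9 249.4]
side0 (0.14, -0.532, 0.256) [438.1  92.9]
```

View pics/p_scene0.png

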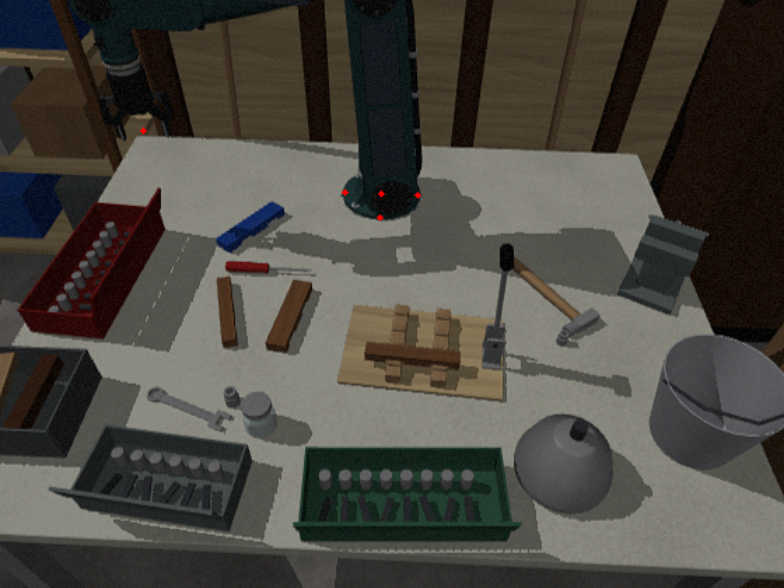

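View pics/p_side0.png

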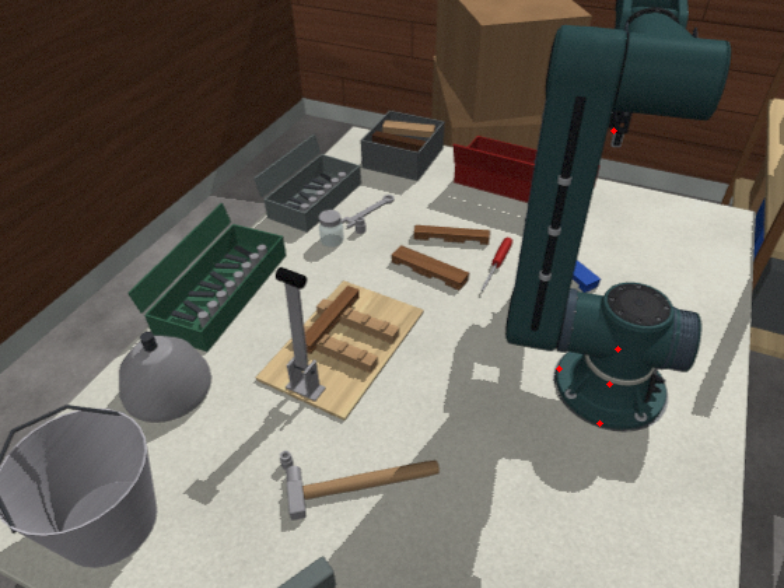

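Run:
```python
from h import *
def edge(g,p,q,n=25,hw=7):
    p=np.array(p,float);q=np.array(q,float);d=(q-p)/np.linalg.norm(q-p);nn=np.array([-d[1],d[0]]);out=[]
    for s in np.linspace(0,1,n):
        c=p+(q-p)*s; t=np.arange(-hw,hw+.1,.5); pts=c+t[:,None]*nn
        v=cv2.remap(g,pts[:,0].astype(np.float32).reshape(1,-1),pts[:,1].astype(np.float32).reshape(1,-1),1)[0].astype(float)
        v=np.convolve(v,np.ones(5)/5,'same')
        gr=np.abs(np.gradient(v))[4:-4]; i=gr.argmax(); out.append((s,t[4:-4][i]))
    return np.array(out)
f=load('scene0'); g=cv2.cvtColor(f['image'],cv2.COLOR_BGR2GRAY)
for nm,p,q in [('right',(452,112),(506,246)),('back',(300,105),(450,111)),('bottom',(5,385),(400,396))]:
    e=edge(g,p,q,hw=10); print(nm,e[:,1])
f=load('side0'); g=cv2.cvtColor(f['image'],cv2.COLOR_BGR2GRAY)
for nm,p,q in [('right',(536,155),(531,400)),('boardr',(300,236),(248,294)),('sky',(165,137),(20,255))]:
    e=edge(g,p,q,hw=10); print(nm,e[:,1])
```

```text
right [-3.5 -3.5 -3.5 -3.5 -4.  -4.  -4.  -4.5 -4.5 -2.  -8.  -1.   2.  -5.
 -5.  -8.  -5.5 -6.  -6.  -6.  -6.  -6.  -6.  -7.  -4.5]
back [-5.5 -1.  -1.  -1.  -1.  -1.5 -1.5 -1.5 -1.  -1.  -1.5 -1.5 -1.  -1.
 -1.5 -1.5 -1.  -1.  -1.5 -1.5 -1.5 -1.5 -1.5 -1.5 -1.5]
bottom [-4.  -3.5 -3.  -2.5 -2.  -2.  -1.   3.5  4.  -7.  -7.5 -5.5  0.5 -4.5
 -5.  -5.5 -6.   2.  -7.  -7.5  0.5 -8.  -0.5 -3.5  4.5]
right [-2.5 -2.  -2.  -1.  -2.  -2.  -1.5 -1.5 -1.  -1.  -0.5 -0.5  0.   0.
  0.5  1.   1.   1.5  1.5  2.   2.   2.5  2.5  3.   3. ]
boardr [ 5.5  5.   5.   4.5  4.   8.   8.   3.   2.5  2.5  2.   1.5  7.   6.5
  6.5  0.5  0.  -0.5 -0.5 -1.  -1.5 -1.5 -2.  -2.  -2.5]
sky [-6.5  2.  -1.5 -2.5 -3.  -3.5 -4.5 -5.  -6.  -6.5 -7.  -7.5 -8.  -8.
  6.   5.5  5.5  5.5  5.   5.   5.   5.   4.5  4.5  4.5]
```

```bash
python3 - <<'E'
from h import *
for n,(u,v) in [('scene0',(258,265)),('side0',(246,285))]:
    f=load(n); im=f['image']; hsv=cv2.cvtColor(im,cv2.COLOR_BGR2HSV)
    m=cv2.inRange(hsv,(8,55,35),(30,255,255)); m[:190]=0; m[:,380:]=0
    m=cv2.morphologyEx(m,cv2.MORPH_OPEN,np.ones((3,3)))
    k,l,s,c=cv2.connectedComponentsWithStats(m)
    mm=(l==l[v,u]).astype(np.uint8)*255
    cv2.imwrite('pics/b_%s.png'%n,mm)
    cs,_=cv2.findContours(mm,cv2.RETR_EXTERNAL,cv2.CHAIN_APPROX_NONE)
    cc=max(cs,key=cv2.contourArea); h=cv2.convexHull(cc); a=cv2.approxPolyDP(h,4,True).reshape(-1,2)
    for p in a: print(n,p,onz(f,*p,0.01).round(4))
E
python3 -c "
import cv2,numpy as np
a=cv2.imread('pics/b_scene0.png')[190:310,180:380];b=cv2.imread('pics/b_side0.png')[190:310,150:350]
cv2.imwrite('pics/bb.png',cv2.resize(np.hstack([a,b]),None,fx=2,fy=2))"
```

```text
scene0 [252 218] [ 0.422  -0.0416  0.01  ]
scene0 [352 228] [0.4455 0.2664 0.01  ]
scene0 [358 286] [0.655  0.2665 0.01  ]
scene0 [242 273] [ 0.6295 -0.0525  0.01  ]
side0 [248 201] [ 0.6074 -0.0562  0.01  ]
side0 [301 223] [ 0.4114 -0.0303  0.01  ]
side0 [244 299] [0.4407 0.2899 0.01  ]
side0 [184 267] [0.6444 0.2607 0.01  ]
```

View pics/bb.png

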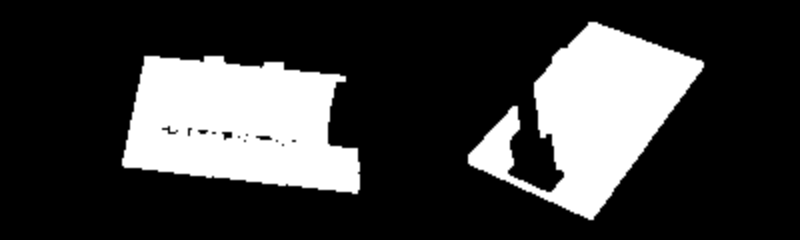

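Emit:
jog_arm:
  offset:
    - [3,29.7,-11.3]
    - [3,29.7,-11.3]
    - [3,29.7,-11.3]
    - [3,29.7,-11.3]
    - [3,29.7,-11.3]
    - [3,29.7,-11.3]
    - [3,29.7,-11.3]
    - [3,29.7,-11.3]
    - [3,29.7,-11.3]
    - [3,29.7,-11.3]
    - [3,29.7,-11.3]
    - [3,29.7,-11.3]
  yaw: [0,0,0,0,0,0,0,0,0,0,0,-0.033]

```text
time: 1.15
tcp_pos: [0.4509, -0.309, 0.2198]
tool_rot: [[-0.001, 0.958, 0.286], [0.0, 0.286, -0.958], [-1.0, -0.0, -0.0]]
force: [1.0, -0.1, 0.0]
gripper_width: 0.0851
```

Emit:
jog_arm:
  offset:
    - [0,0,0]
    - [0,0,0]
  yaw: [0,0]

```text
time: 1.32
tcp_pos: [0.4507, -0.3091, 0.2194]
tool_rot: [[-0.002, 0.957, 0.289], [0.001, 0.289, -0.957], [-1.0, -0.001, -0.001]]
force: [-1.4, -0.3, -0.2]
gripper_width: 0.0858
```

Run:
```python
from h import *
f=grab('wrist','w1')
```

```text
(no output)
```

View pics/w1.png

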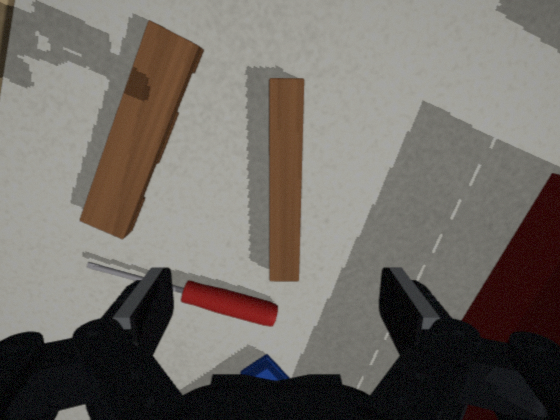

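Run:
```python
from h import *
f,m,cs=scan('w1')
for c in cs:
    if cv2.contourArea(c)<2000: continue
    print(c.reshape(-1,2).mean(0).round(0),cv2.contourArea(c),rect(f,c,0.025))
    a=cv2.approxPolyDP(cv2.convexHull(c),4,True).reshape(-1,2)
    for p in a: print(p,(onz(f,*p,.025)*1000).round(1))
im=f['image'];cv2.imwrite('pics/w1c.png',cv2.resize(im[10:290,60:320],None,fx=2.1,fy=2.1,interpolation=cv2.INTER_CUBIC)*1)
```

```text
[285. 178.] 6167.0 ((451.96270751953125, -317.9924011230469), (188.2588653564453, 28.830795288085938), 16.506118774414062)
[303  79] [ 545.5 -304.9   25. ]
[298 279] [ 367.  -358.1   25. ]
[271 280] [ 358.2 -332.8   25. ]
[270  78] [ 538.2 -278.3   25. ]
[139. 130.] 11436.5 ((455.1546630859375, -180.8337860107422), (47.92021179199219, 188.55288696289062), 80.72351837158203)
[152  22] [ 551.3 -175.6   25. ]
[202  52] [ 541.3 -219.1   25. ]
[133 226] [ 374.7 -191.8   25. ]
[119 237] [ 359.8 -181.    25. ]
[ 80 218] [ 368.2 -142.7   25. ]
```

View pics/w1c.png

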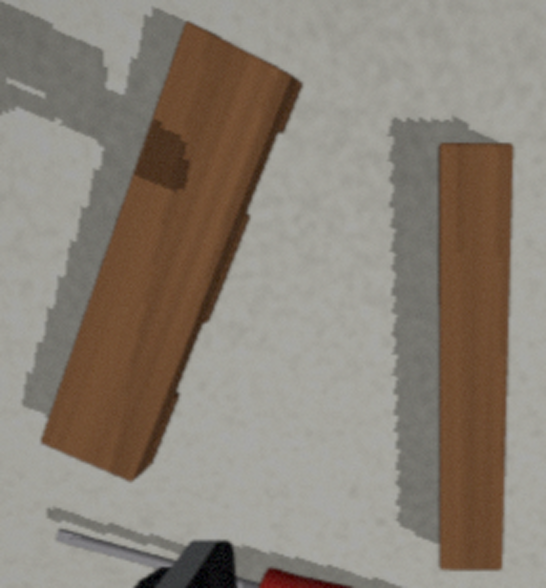

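Run:
```python
from h import *
f=load('side0'); im=f['image']
c=cv2.convertScaleAbs(im[155:210,275:355],alpha=1.6); cv2.imwrite('pics/c3.png',cv2.resize(c,None,fx=9,fy=9,interpolation=cv2.INTER_CUBIC))
f=load('w1'); b=np.array([.4555,-.1808]); a=np.radians(-10.2+.9)
d=np.array([np.cos(a),np.sin(a)])
for p in [(280,132),(247,215),(207,322),(176,395)]:
    X=onz(f,p[0]/2.1+60,p[1]/2.1+10,.0045)[:2]; print(((X-b)@d*1000).round(1), ((X-b)@np.array([-d[1],d[0]])*1000).round(1))
```

```text
72.3 -18.9
34.5 -18.8
-17.4 -19.8
-56.1 -18.9
```

View pics/c3.png

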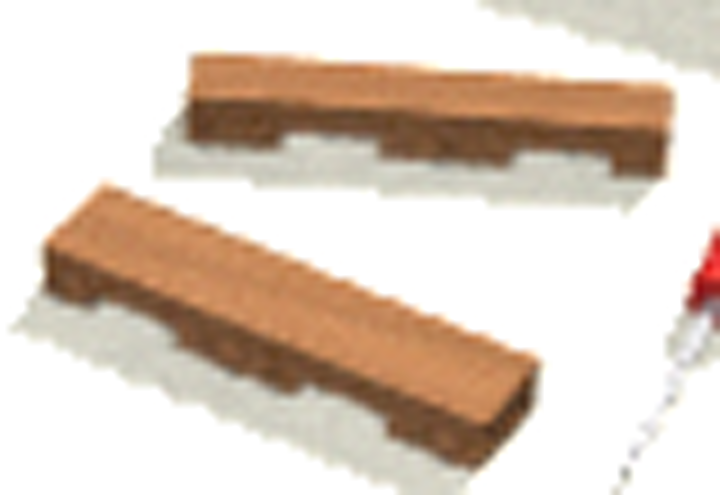

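Run:
```python
from h import *
f=load('side0')
def m(b,a,hw,pts):
    a=np.radians(a);d=np.array([np.cos(a),np.sin(a),0]);n=np.array([-d[1],d[0],0]);b=np.array([*b,0])
    for p in pts:
        o,r=ray(f,(p[0]+.5)/9+275-.5,(p[1]+.5)/9+155-.5); s=((b+n*hw-o)@n)/(r@n); X=o+r*s; print(((X-b)@d*1000).round(1),(X[2]*1000).round(1))
print('b');m((.452,-.318),16.5,.015,[(190,140),(283,145),(380,158),(515,163),(612,172),(668,178)])
print('cap');m((.4555,-.1808),-9.3,.022,[(45,290),(105,303),(178,340),(305,385),(388,430),(475,468)])
```

```text
b
89.1 0.6
52.5 1.5
14.3 -1.4
-38.2 0.9
-75.9 -0.0
-97.6 -1.0
cap
90.6 -0.8
63.7 5.0
31.5 1.7
-23.1 5.4
-58.2 0.3
-94.2 -0.6
```

Emit:
jog_arm:
  offset:
    - [27,-0.6,4.5]
    - [27,-0.7,4.4]
    - [27,0,0]
    - [27,0,0]
    - [27,0,0]
    - [25,0,0]
    - [20,0,0]
    - [9,0,0]
    - [0,0,0]
    - [0,0,0]
  yaw: [0.006,0,0,0,0,0,0,0,0,0]

```text
time: 2.2
tcp_pos: [0.4508, -0.3201, 0.0318]
tool_rot: [[0.0, 0.96, 0.279], [-0.0, 0.279, -0.96], [-1.0, -0.0, 0.0]]
force: [-0.4, -0.5, 1.0]
gripper_width: 0.0852
```

Emit:
jog_arm:
  offset:
    - [0,0,0]
    - [0,0,0]
    - [0,0,0]
    - [0,0,0]
    - [0,0,0]
    - [0,0,0]
    - [0,0,0]
    - [0,0,0]
  yaw: [0,0,0,0,0,0,0,0]
  grip: 1
  squeeze: 40

```text
time: 2.87
tcp_pos: [0.4519, -0.3197, 0.0324]
tool_rot: [[0.002, 0.96, 0.28], [-0.001, 0.28, -0.96], [-1.0, 0.001, 0.002]]
force: [0.6, 0.7, 5.6]
gripper_width: 0.0289
```

```bash
cat >> h.py <<'E'
def plan(target,ang,n,p0=None,a0=None):
    o=ctrl.get_obs(); R=o['tool_rot']; p=np.array(p0 if p0 is not None else o['tcp_pos'],float)
    a=np.arctan2(R[1,1],R[0,1]) if a0 is None else np.radians(a0)
    d=(np.radians(ang)-a+np.pi)%(2*np.pi)-np.pi
    st=(np.array(target)-p)/n*1000; rows=[];A=a
    for i in range(n):
        y=np.array([np.cos(A),np.sin(A),0]); z=np.array([np.sin(A),-np.cos(A),0])
        rows.append([round(float(-st[2]),1),round(float(st@y),1),round(float(st@z),1)]); A+=d/n
    print(rows,'yaw each',round(float(-d/n),4)); print('pos',p.round(4),'ang',np.degrees(a).round(2), 'step',np.linalg.norm(st).round(1))
E
python3 - <<'E'
from h import *
plan([.485,.09,.28],86,13,p0=[.4519,-.3197,.122])
E
```

```text
[[-12.2, 11.3, -29.5], [-12.2, 14.0, -28.4], [-12.2, 16.6, -26.9], [-12.2, 19.0, -25.3], [-12.2, 21.3, -23.4], [-12.2, 23.4, -21.3], [-12.2, 25.3, -19.0], [-12.2, 26.9, -16.6], [-12.2, 28.4, -14.0], [-12.2, 29.6, -11.2], [-12.2, 30.5, -8.4], [-12.2, 31.1, -5.5], [-12.2, 31.5, -2.6]] yaw each -0.0936
pos [ 0.4519 -0.3197  0.122 ] ang 16.27 step 33.9
```

Emit:
jog_arm:
  offset:
    - [20,0,0]
  yaw: [0.2]

```text
out of range; nothing moved
```

That last jog was a slip on my part. It was refused and nothing moved. Next I'll lift the slat and carry it over.

Emit:
jog_arm:
  offset:
    - [-20,0,0]
    - [-35,0,0]
    - [-35,0,0]
    - [-12.2,11.3,-29.5]
    - [-12.2,14.0,-28.4]
    - [-12.2,16.6,-26.9]
    - [-12.2,19.0,-25.3]
    - [-12.2,21.3,-23.4]
    - [-12.2,23.4,-21.3]
    - [-12.2,25.3,-19.0]
    - [-12.2,26.9,-16.6]
    - [-12.2,28.4,-14.0]
  yaw: [0,0,0,-0.0936,-0.0936,-0.0936,-0.0936,-0.0936,-0.0936,-0.0936,-0.0936,-0.0936]

```text
time: 3.87
tcp_pos: [0.4735, -0.0338, 0.2307]
tool_rot: [[-0.002, 0.426, 0.905], [0.0, 0.905, -0.426], [-1.0, -0.001, -0.002]]
force: [-0.2, 0.2, -1.3]
gripper_width: 0.0288
```

Emit:
jog_arm:
  offset:
    - [-12.2,29.6,-11.2]
    - [-12.2,30.5,-8.4]
    - [-12.2,31.1,-5.5]
    - [-12.2,31.5,-2.6]
    - [0,0,0]
    - [0,0,0]
    - [0,0,0]
  yaw: [-0.0936,-0.0936,-0.0936,-0.0936,0,0,0]

```text
time: 4.45
tcp_pos: [0.4841, 0.0903, 0.2787]
tool_rot: [[-0.002, 0.071, 0.998], [-0.001, 0.998, -0.071], [-1.0, -0.001, -0.002]]
force: [0.2, 1.0, -0.9]
gripper_width: 0.0288
```

Run:
```python
from h import *
f=grab('wrist','w2'); f=grab('scene','s2'); f=grab('side','d2')
```

```text
(no output)
```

View pics/w2.png

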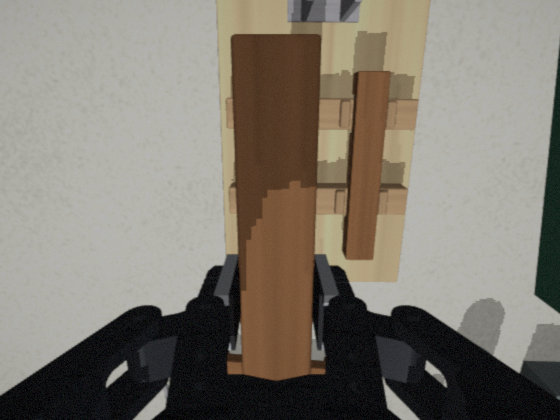

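Run:
```python
from h import *
f=load('w2'); im=f['image']; hsv=cv2.cvtColor(im,cv2.COLOR_BGR2HSV).astype(int)
print(hsv[250,360+30],hsv[150,150],hsv[260,390],hsv[60,225])
sat=cv2.GaussianBlur(hsv[:,:,1].astype(np.uint8),(3,3),0).astype(int)
L=[];Rr=[];B=[]
for v in list(range(5,240,5)):
    u=np.where(sat[v,180:240]>55)[0]
    if len(u): L.append((180+u[0],v))
for v in range(5,275,5):
    u=np.where(sat[v,380:450]>55)[0]
    if len(u): Rr.append((380+u[-1],v))
for u in range(335,395,4):
    v=np.where(sat[255:310,u]>55)[0]
    if len(v): B.append((u,255+v[-1]))
for nm,P in [('L',L),('R',Rr),('B',B)]:
    X=np.array([onz(f,u,v,.010)[:2] for u,v in P])*1000
    vx,vy,x,y=cv2.fitLine(X.astype(np.float32),cv2.DIST_HUBER,0,.01,.01).ravel()
    a=np.degrees(np.arctan2(vy,vx)); r=(X-[x,y])@[-vy,vx]
    print(nm,len(P),'ang',a.round(2),'pt',x.round(1),y.round(1),'res',np.abs(r).max().round(1),r.std().round(2),X[0].round(1),X[-1].round(1))
g,m,cs=scan('w2')
for c in cs:
    print(c.reshape(-1,2).mean(0).round(0),cv2.contourArea(c),cv2.boundingRect(c))
```

```text
[ 20  76 175] [ 26  11 182] [ 19  74 176] [ 23  66 178]
L 47 ang 85.57 pt 430.3 144.2 res 0.7 0.35 [438.3 257.3] [420.5  16.7]
R 54 ang 85.52 pt 634.4 110.0 res 0.9 0.38 [644.7 242.8] [622.7 -42.8]
B 15 ang 40.32 pt 583.8 -74.0 res 13.7 7.93 [546.5 -90.4] [615.7 -55.9]
[309. 197.] 39031.5 (226, 34, 191, 347)
```

Run:
```python
from h import *
f=load('w2'); im=f['image']; 
cv2.imwrite('pics/w2c.png',cv2.resize(im[60:295,315:435],None,fx=2.5,fy=2.5,interpolation=cv2.INTER_CUBIC))
g=cv2.cvtColor(im,cv2.COLOR_BGR2GRAY).astype(float)
for u0,u1 in [(324,340),(388,402),(383,394)]:
    p=g[:,u0:u1].mean(1); d=np.diff(p); i=np.where(np.abs(d)>8)[0]; print(u0,[(int(k),int(d[k])) for k in i if k>80 and k<300])
```

```text
324 [(97, -17), (98, 12), (99, 21), (129, 22), (159, -11), (161, -14), (181, -8), (182, -40), (183, -10), (187, 26), (188, 19), (213, 14), (214, 15), (264, -34), (265, -43), (266, -18), (296, -9), (297, -9)]
388 [(101, 12), (129, 16), (161, -10), (162, -25), (182, -16), (183, -20), (187, 18), (188, 27), (189, 19), (214, 11)]
383 [(101, 11), (129, 17), (158, -10), (160, -10), (162, -13), (182, -20), (183, -18), (187, 16), (188, 17), (191, 11), (192, 8), (281, 10)]
```

View pics/w2c.png

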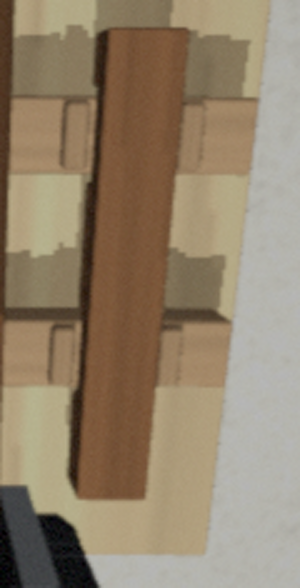

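Run:
```python
from h import *
f=load('w2'); a=np.radians(85.55); ey=np.array([np.cos(a),np.sin(a)]); ex=np.array([ey[1],-ey[0]])
for u,v,z,y in [(332,99,.036,60),(332,129.5,.036,30),(332,188,.036,-30),(332,214,.036,-60),(395,101.5,.036,60),(395,129.5,.036,30),(395,188.5,.036,-30),(395,214.5,.036,-60),(388,281.7,.01,-165)]:
    X=onz(f,u,v,z)[:2]*1000; print(u,v,(X@ey).round(1)-y)
# slat_a edges top z=.052: crop px
for l,r,v in [(107,188,40),(100,180,150),(90,165,320),(80,148,490)]:
    Xs=[onz(f,(p+.5)/2.5+314.5,(v+.5)/2.5+59.5,.052)[:2]*1000 for p in(l,r)]
    print('a',[round(float(X@ex),1) for X in Xs], 'mid-45',round(float((Xs[0]+Xs[1])@ex/2-45),1))
# held slat: edges in pixel rows
hsv=cv2.cvtColor(f['image'],cv2.COLOR_BGR2HSV)
for v in (60,120,180,230): 
    row=(hsv[v,:,0]<14)&(hsv[v,:,1]>110); i=np.where(row[225:330])[0]+225; print(v,i.min(),i.max())
o=ctrl.get_obs(); print(o['tcp_pos'])
```

```text
332 99 143.1
332 129.5 143.8
332 188 143.4
332 214 144.6
395 101.5 141.2
395 129.5 144.3
395 188.5 143.4
395 214.5 144.6
388 281.7 154.7
a [550.6, 580.4] mid-45 520.5
a [550.9, 581.4] mid-45 521.1
a [551.6, 581.9] mid-45 521.7
a [552.5, 581.6] mid-45 522.0
60 234 310
120 234 317
180 240 315
230 238 314
[0.48418224 0.08942404 0.27873162]
```

Run:
```python
from h import *
f=load('w2'); a=np.radians(85.55); ey=np.array([np.cos(a),np.sin(a)]); ex=np.array([ey[1],-ey[0]])
im=f['image'];g=cv2.GaussianBlur(cv2.cvtColor(im,cv2.COLOR_BGR2GRAY),(3,3),0).astype(float)
hsv=cv2.cvtColor(im,cv2.COLOR_BGR2HSV); 
M=[]
for v in range(50,250,15):
    row=(hsv[v,:,1]>105)&(hsv[v,:,0]<15); l=r=275
    d=np.abs(np.diff(g[v])); l=225+d[225:250].argmax(); r=300+d[300:330].argmax()
    A,B=[onz(f,p+.5,v,.2713)[:2]*1000 for p in(l,r)]
    m=(A+B)/2; M.append((m@ey,m@ex)); print(v,l,r,round(float((B-A)@ex),1),M[-1][0].round(1),M[-1][1].round(1))
p=ctrl.get_obs()['tcp_pos'][:2]*1000; print('tcp',p@ey,p@ex)
# far end of slat
d=np.diff(g[:,260:300].mean(1)); v=20+np.abs(d[20:60]).argmax(); print('end v',v,(onz(f,275,v+.5,.2713)[:2]*1000@ey).round(1))
```

```text
50 230 320 29.6 216.2 475.7
65 231 320 29.6 211.6 475.9
80 230 319 30.0 206.9 475.6
95 231 319 30.0 202.1 475.8
110 232 318 29.7 197.2 475.8
125 233 318 29.7 192.1 476.0
140 233 317 29.7 187.0 475.9
155 234 317 29.7 181.7 476.1
170 233 316 30.0 176.2 475.8
185 230 300 25.7 170.6 472.4
200 235 315 29.7 165.0 476.1
215 236 315 29.7 159.1 476.3
230 236 314 29.7 153.1 476.1
245 237 314 29.7 147.0 476.4
tcp 126.72172052288907 475.78430760206516
end v 33 221.1
```

Emit:
jog_arm:
  offset:
    - [0,12.6,0.3]
    - [28,12.7,0]
    - [30,0,0]
    - [30,0,0]
    - [30,0,0]
    - [30,0,0]
    - [30,0,0]
    - [20,0,0]
    - [6,0,0]
    - [0,0,0]
    - [0,0,0]
  yaw: [0.009,0,0,0,0,0,0,0,0,0,0]

```text
time: 5.52
tcp_pos: [0.4873, 0.1152, 0.0765]
tool_rot: [[0.001, 0.08, 0.997], [-0.0, 0.997, -0.08], [-1.0, 0.0, 0.001]]
force: [0.6, 0.7, -1.3]
gripper_width: 0.029
```

```bash
cat >> h.py <<'E'
def bpose():
    o=ctrl.get_obs(); p=o['tcp_pos']*1000; a=np.radians(85.55); ey=np.array([np.cos(a),np.sin(a)]); ex=np.array([ey[1],-ey[0]])
    R=o['tool_rot']
    print('base x %.1f y %.1f z %.1f'%(p[:2]@ex-521.1,p[:2]@ey-143.8,p[2]),'angle',np.degrees(np.arctan2(R[1,1],R[0,1])).round(2),'F',o['force'].round(1),'w',round(o['gripper_width']*1000,1),'t',o['time'])
E
python3 - <<'E'
from h import *
f=grab('wrist','w3');bpose()
E
```

```text
base x -43.5 y 9.2 z 77.6 angle 85.41 F [ 0.  -0.1  0.1] w 29.1 t 5.5667
```

View pics/w3.png

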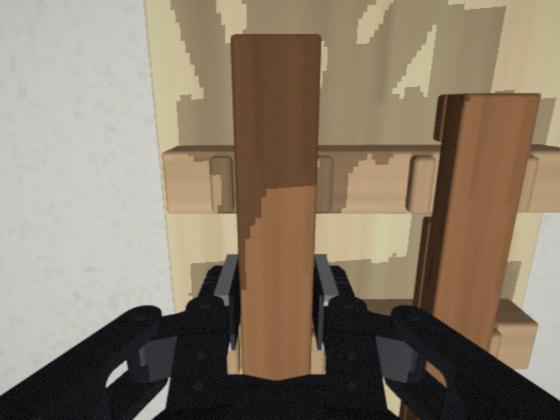

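Run:
```python
from h import *
f=load('w3'); a=np.radians(85.55); ey=np.array([np.cos(a),np.sin(a)]); ex=np.array([ey[1],-ey[0]])
def b(u,v,z): X=onz(f,u,v,z)[:2]*1000; return (X@ex-521.1).round(1),(X@ey-143.8).round(1)
im=f['image'];g=cv2.GaussianBlur(cv2.cvtColor(im,cv2.COLOR_BGR2GRAY),(3,3),0).astype(float)
for v in (60,100,170,200,230):
    d=np.abs(np.diff(g[v])); l=225+d[225:250].argmax(); r=300+d[300:325].argmax(); print('slat',b(l+.5,v,.069),b(r+.5,v,.069))
p=g[165:205].mean(0); d=np.diff(p); print([(i,round(d[i],1)) for i in range(200,345) if abs(d[i])>3],[(i,round(d[i],1)) for i in range(400,550) if abs(d[i])>3])
for u in (200,350,380):
    p=g[:,u-5:u+5].mean(1); d=np.diff(p); print(u,[(i,round(d[i],1)) for i in range(130,230) if abs(d[i])>4])
print('bearer', b(380,152,.036),b(380,212,.036), 'cleats',b(212,185,.042),b(232,185,.042),b(317,185,.042),b(332,185,.042),b(411,185,.042),b(434,185,.042))
cv2.imwrite('pics/w3c.png',cv2.resize(im[130:230,150:460],None,fx=2.5,fy=2.5,interpolation=cv2.INTER_CUBIC))
```

```text
slat (np.float64(-58.3), np.float64(94.5)) (np.float64(-28.4), np.float64(94.4))
slat (np.float64(-58.1), np.float64(81.8)) (np.float64(-28.3), np.float64(81.7))
slat (np.float64(-58.3), np.float64(57.5)) (np.float64(-28.5), np.float64(57.5))
slat (np.float64(-58.3), np.float64(46.2)) (np.float64(-28.2), np.float64(46.2))
slat (np.float64(-58.3), np.float64(34.4)) (np.float64(-28.6), np.float64(34.3))
[(207, np.float64(-3.2)), (208, np.float64(-10.7)), (209, np.float64(-14.4)), (210, np.float64(-7.4)), (212, np.float64(6.8)), (213, np.float64(5.1)), (219, np.float64(-5.2)), (220, np.float64(-10.9)), (221, np.float64(-9.7)), (222, np.float64(-3.5)), (227, np.float64(-3.3)), (228, np.float64(-3.6)), (229, np.float64(-5.4)), (230, np.float64(-7.9)), (231, np.float64(-4.2)), (232, np.float64(5.9)), (233, np.float64(6.2)), (234, np.float64(-6.4)), (235, np.float64(-11.2)), (236, np.float64(-3.3)), (237, np.float64(3.2)), (313, np.float64(-3.5)), (315, np.float64(4.3)), (316, np.float64(11.3)), (317, np.float64(8.8)), (329, np.float64(-3.5)), (332, np.float64(6.6)), (333, np.float64(5.5))]
[... 1486 characters left out ...]
t64(8.0)), (213, np.float64(11.2)), (214, np.float64(5.1))]
380 [(142, np.float64(-5.4)), (143, np.float64(-17.3)), (144, np.float64(-23.3)), (145, np.float64(-11.8)), (149, np.float64(5.4)), (150, np.float64(10.9)), (151, np.float64(8.9)), (163, np.float64(12.9)), (164, np.float64(18.0)), (165, np.float64(8.9)), (212, np.float64(11.5)), (213, np.float64(14.5)), (214, np.float64(6.6))]
bearer (np.float64(3.7), np.float64(59.5)) (np.float64(6.1), np.float64(31.1)) cleats (np.float64(-71.7), np.float64(45.8)) (np.float64(-62.8), np.float64(45.7)) (np.float64(-24.9), np.float64(45.7)) (np.float64(-18.2), np.float64(45.6)) (np.float64(17.0), np.float64(45.6)) (np.float64(27.3), np.float64(45.5))
```

View pics/w3c.png

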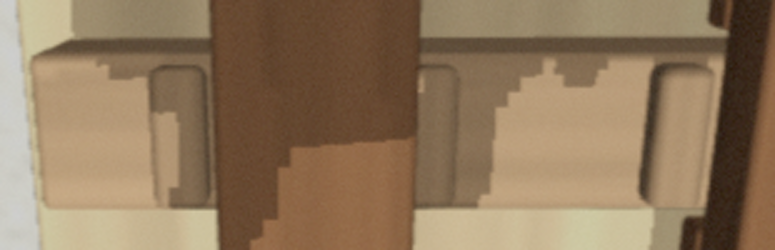

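Emit:
jog_arm:
  offset:
    - [4,0,-1.7]
    - [4,0,0]
    - [3,0,0]
    - [3,0,0]
    - [0,0,0]
    - [0,0,0]
  yaw: [0,0,0,0,0,0]

```text
time: 6.07
tcp_pos: [0.4848, 0.116, 0.0617]
tool_rot: [[-0.001, 0.079, 0.997], [-0.0, 0.997, -0.079], [-1.0, -0.0, -0.0]]
force: [-0.4, -0.4, -0.5]
gripper_width: 0.0289
```

Emit:
jog_arm:
  offset:
    - [1.5,0,0]
    - [1.5,0,0]
    - [1,0,0]
    - [0,0,0]
  yaw: [0,0,0,0]

```text
time: 6.4
tcp_pos: [0.4854, 0.116, 0.0593]
tool_rot: [[0.001, 0.079, 0.997], [-0.0, 0.997, -0.079], [-1.0, 0.0, 0.001]]
force: [-2.9, -0.6, 5.7]
gripper_width: 0.0293
```

Run:
```python
from h import *
f=grab('wrist','w4');bpose()
```

```text
base x -46.2 y 9.5 z 59.3 angle 85.47 F [-3.1 -0.5  6.7] w 29.5 t 6.45
```

View pics/w4.png

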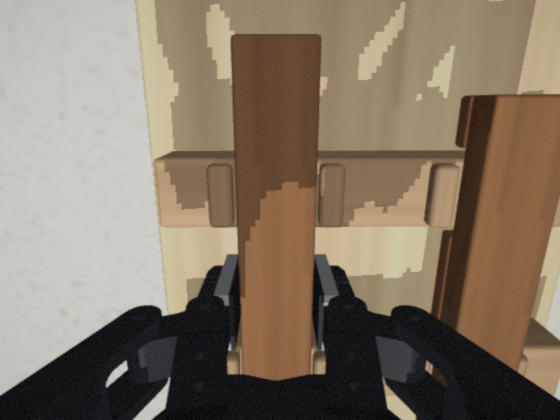

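Emit:
jog_arm:
  offset:
    - [0,0,0]
    - [0,0,0]
    - [0,0,0]
    - [0,0,0]
    - [-20,0,0]
    - [-30,0,0]
    - [-35,0,0]
    - [-35,0,0]
    - [-35,0,0]
  yaw: [0,0,0,0,0,0,0,0,0]
  grip: -0.6

```text
time: 7.2
tcp_pos: [0.4846, 0.1159, 0.2141]
tool_rot: [[-0.001, 0.079, 0.997], [-0.0, 0.997, -0.079], [-1.0, -0.0, -0.001]]
force: [1.2, -0.1, 0.1]
gripper_width: 0.0682
```

Run:
```python
from h import *
f=grab('wrist','w5');bpose()
plan([.456,-.17,.22],-9.3,14)
```

```text
base x -43.3 y 10.1 z 223.0 angle 85.47 F [2.5 0.7 4.4] w 68.4 t 7.25
[[0.2, -20.6, -0.7], [0.2, -20.5, 1.7], [0.2, -20.2, 4.2], [0.2, -19.5, 6.5], [0.2, -18.6, 8.8], [0.2, -17.5, 10.9], [0.2, -16.1, 12.9], [0.2, -14.4, 14.7], [0.2, -12.6, 16.3], [0.2, -10.6, 17.7], [0.2, -8.4, 18.8], [0.2, -6.2, 19.6], [0.2, -3.8, 20.2], [0.2, -1.4, 20.5]] yaw each 0.1181
pos [0.4883 0.1164 0.223 ] ang 85.47 step 20.6
```

View pics/w5.png

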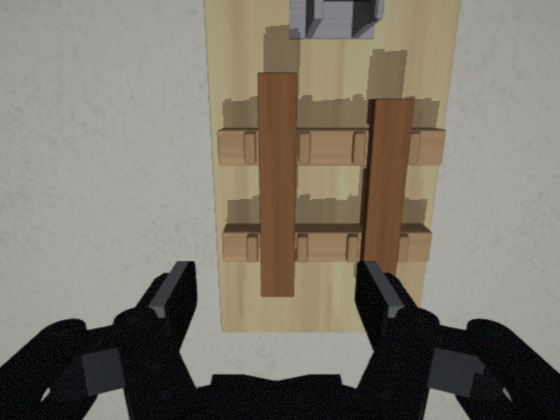

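Emit:
jog_arm:
  offset:
    - [0.2,-20.6,-0.7]
    - [0.2,-20.5,1.7]
    - [0.2,-20.2,4.2]
    - [0.2,-19.5,6.5]
    - [0.2,-18.6,8.8]
    - [0.2,-17.5,10.9]
    - [0.2,-16.1,12.9]
    - [0.2,-14.4,14.7]
    - [0.2,-12.6,16.3]
    - [0.2,-10.6,17.7]
    - [0.2,-8.4,18.8]
    - [0.2,-6.2,19.6]
  yaw: [0.1181,0.1181,0.1181,0.1181,0.1181,0.1181,0.1181,0.1181,0.1181,0.1181,0.1181,0.1181]
  grip: -1

```text
time: 8.25
tcp_pos: [0.4572, -0.1306, 0.2101]
tool_rot: [[-0.0, 0.998, 0.068], [0.0, 0.068, -0.998], [-1.0, -0.0, -0.0]]
force: [0.4, 0.7, -0.0]
gripper_width: 0.0853
```

Emit:
jog_arm:
  offset:
    - [0.2,-3.8,20.2]
    - [0.2,-1.4,20.5]
    - [0,0,0]
    - [0,0,0]
    - [0,0,0]
  yaw: [0.1181,0.1181,0,0,0]

```text
time: 8.67
tcp_pos: [0.4529, -0.17, 0.2098]
tool_rot: [[-0.0, 0.987, -0.16], [0.001, -0.16, -0.987], [-1.0, -0.0, -0.001]]
force: [0.0, -0.4, 0.0]
gripper_width: 0.0855
```

Run:
```python
from h import *
f=grab('wrist','w6')
f,m,cs=scan('w6')
for c in cs:
    if cv2.contourArea(c)<2000: continue
    print(c.reshape(-1,2).mean(0).round(0),cv2.contourArea(c),rect(f,c,0.025))
    a=cv2.approxPolyDP(cv2.convexHull(c),4,True).reshape(-1,2)
    for p in a: print(p,(onz(f,*p,.025)*1000).round(1))
print(ctrl.get_obs()['tcp_pos'],ctrl.get_obs()['tool_rot'][:,1])
```

```text
[284. 174.] 9989.0 ((455.781005859375, -178.31814575195312), (42.862083435058594, 187.74673461914062), 80.74226379394531)
[311  71] [ 545.1 -214.1   25. ]
[305 280] [ 359.9 -183.9   25. ]
[262 280] [ 366.4 -143.2   25. ]
[259  72] [ 551.  -172.5   25. ]
[ 22. 158.] 6882.0 ((504.92718505859375, 37.4752197265625), (52.99891662597656, 173.77474975585938), 68.16051483154297)
[30 64] [586.1   8.1  25. ]
[47 69] [580.4  -4.1  25. ]
[54 98] [558.1  -2.1  25. ]
[ 60 211] [463.7  25.5  25. ]
[ 51 244] [434.1  44.5  25. ]
[ 39 251] [429.1  58.   25. ]
[  6 253] [432.1  89.3  25. ]
[  0 238] [447.3  89.1  25. ]
[ 0 64] [590.   31.9  25. ]
[ 0.45294534 -0.16970949  0.20988586] [ 9.87267335e-01 -1.59069599e-01 -2.66885171e-04]
```

View pics/w6.png

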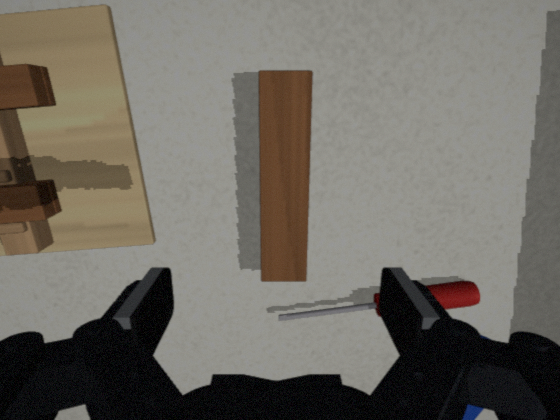

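Emit:
jog_arm:
  offset:
    - [25,2.1,4.0]
    - [27,2.1,4.0]
    - [27,0,0]
    - [27,0,0]
    - [27,0,0]
    - [25,0,0]
    - [15,0,0]
    - [5,0,0]
    - [0,0,0]
    - [0,0,0]
  yaw: [0,0,0,0,0,0,0,0,0,0]

```text
time: 9.55
tcp_pos: [0.4565, -0.1788, 0.0329]
tool_rot: [[0.001, 0.987, -0.16], [-0.001, -0.16, -0.987], [-1.0, 0.001, 0.0]]
force: [0.4, -0.2, 0.6]
gripper_width: 0.0855
```

Emit:
jog_arm:
  offset:
    - [0,0,0]
    - [0,0,0]
    - [0,0,0]
    - [0,0,0]
    - [0,0,0]
    - [0,0,0]
    - [0,0,0]
  yaw: [0,0,0,0,0,0,0]
  grip: 1
  squeeze: 40

```text
time: 10.13
tcp_pos: [0.4566, -0.1795, 0.0335]
tool_rot: [[0.002, 0.987, -0.161], [-0.001, -0.161, -0.987], [-1.0, 0.002, 0.001]]
force: [0.6, 1.4, 5.8]
gripper_width: 0.0429
```

Run:
```python
from h import *
a=np.radians(85.55); ey=np.array([np.cos(a),np.sin(a)]); ex=np.array([ey[1],-ey[0]])
o=.5211*ex+.1441*ey; T=o-.0083*ex; print(T, ctrl.get_obs()['tcp_pos'])
p=ctrl.get_obs()['tcp_pos'].copy(); p[2]+=.09
plan([*T,.20],-4.45,9,p0=p)
```

```text
[0.52243471 0.10387791] [ 0.45663262 -0.1795125   0.03346733]
[[-8.5, 2.1, -32.3], [-8.5, 2.4, -32.2], [-8.5, 2.7, -32.2], [-8.5, 3.0, -32.2], [-8.5, 3.3, -32.2], [-8.5, 3.6, -32.1], [-8.5, 3.9, -32.1], [-8.5, 4.2, -32.0], [-8.5, 4.5, -32.0]] yaw each -0.0094
pos [ 0.4566 -0.1795  0.1235] ang -9.28 step 33.4
```

Emit:
jog_arm:
  offset:
    - [-20,0,0]
    - [-35,0,0]
    - [-35,0,0]
    - [-8.5,2.1,-32.3]
    - [-8.5,2.4,-32.2]
    - [-8.5,2.7,-32.2]
    - [-8.5,3.0,-32.2]
    - [-8.5,3.3,-32.2]
    - [-8.5,3.6,-32.1]
    - [-8.5,3.9,-32.1]
    - [-8.5,4.2,-32.0]
    - [-8.5,4.5,-32.0]
  yaw: [0,0,0,-0.0094,-0.0094,-0.0094,-0.0094,-0.0094,-0.0094,-0.0094,-0.0094,-0.0094]

```text
time: 11.13
tcp_pos: [0.5207, 0.1058, 0.1981]
tool_rot: [[-0.001, 0.997, -0.077], [-0.001, -0.077, -0.997], [-1.0, -0.001, 0.001]]
force: [0.5, -0.4, -0.9]
gripper_width: 0.0429
```

Emit:
jog_arm:
  offset:
    - [0,0,0]
    - [0,0,0]
    - [0,0,0]
  yaw: [0,0,0]

```text
time: 11.38
tcp_pos: [0.5205, 0.1041, 0.1976]
tool_rot: [[-0.002, 0.997, -0.077], [-0.001, -0.077, -0.997], [-1.0, -0.002, 0.001]]
force: [-0.1, -0.7, -2.2]
gripper_width: 0.0428
```

Run:
```python
from h import *
f=grab('wrist','w7'); grab('side','d7'); grab('scene','s7'); bpose()
im=load('side0')['image']
c=load('d7')['image'][80:330,130:400]; cv2.imwrite('pics/d7c.png',cv2.resize(c,None,fx=2.3,fy=2.3,interpolation=cv2.INTER_CUBIC))
```

```text
base x -10.1 y -0.5 z 197.7 angle -4.53 F [-0.1 -0.6 -1.2] w 43.2 t 11.5333
```

View pics/w7.png

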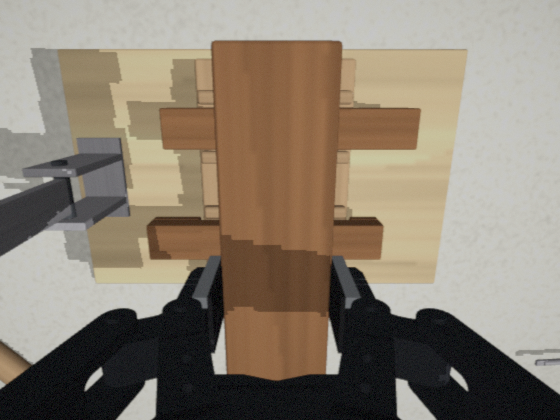

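View pics/d7c.png

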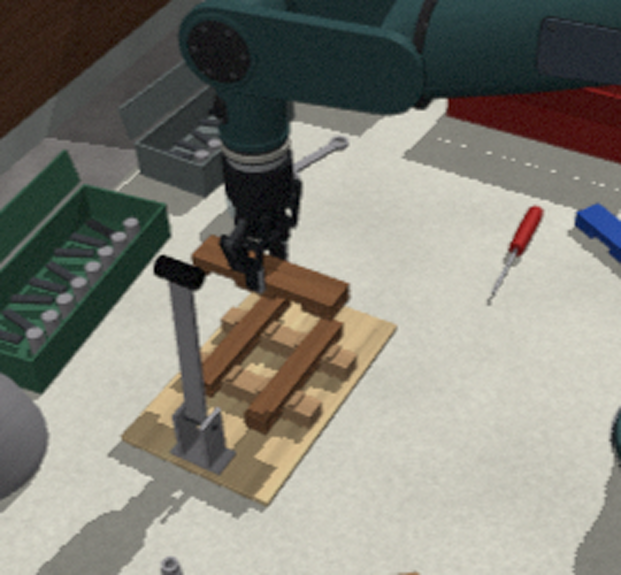

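Run:
```python
from h import *
f=load('w7'); a=np.radians(85.55); ey=np.array([np.cos(a),np.sin(a)]); ex=np.array([ey[1],-ey[0]])
def b(u,v,z): X=onz(f,u,v,z)[:2]*1000; return (X@ex-521.1).round(1),(X@ey-144.1).round(1)
im=f['image'];g=cv2.GaussianBlur(cv2.cvtColor(im,cv2.COLOR_BGR2GRAY),(3,3),0).astype(float)
d=np.abs(np.diff(g[:,250:310].mean(1))); v=25+d[25:70].argmax(); print('cap end',v,b(278,v+.5,.1892))
for v in (80,150,200,240):
    d=np.abs(np.diff(g[v])); l=205+d[205:230].argmax(); r=322+d[322:350].argmax(); print('cap edges',b(l+.5,v,.1892),b(r+.5,v,.1892))
for u in (180,190,370,375,400):
    d=np.diff(g[:,u-4:u+5].mean(1)); print(u,[(i,round(d[i],0)) for i in range(95,275) if abs(d[i])>8])
for v in (108,149,224,259):
    print(v,b(180,v,.052),b(375,v,.052))
```

```text
cap end 39 (np.float64(83.4), np.float64(-1.4))
cap edges (np.float64(70.8), np.float64(21.1)) (np.float64(70.9), np.float64(-22.7))
cap edges (np.float64(47.2), np.float64(21.2)) (np.float64(47.2), np.float64(-25.8))
cap edges (np.float64(28.5), np.float64(21.0)) (np.float64(28.6), np.float64(-22.8))
cap edges (np.float64(12.5), np.float64(21.0)) (np.float64(12.5), np.float64(-22.8))
180 [(106, np.float64(-17.0)), (107, np.float64(-15.0)), (149, np.float64(16.0)), (150, np.float64(8.0)), (153, np.float64(10.0)), (192, np.float64(-9.0)), (193, np.float64(-15.0)), (194, np.float64(-10.0)), (203, np.float64(9.0)), (205, np.float64(-15.0)), (206, np.float64(-9.0)), (215, np.float64(-26.0)), (216, np.float64(-34.0)), (217, np.float64(-14.0)), (224, np.float64(15.0)), (225, np.float64(19.0)), (226, np.float64(11.0)), (258, np.float64(20.0)), (259, np.float64(25.0)), (260, np.float64(12.0))]
190 [(106, np.float64(-17.0)), (107, np.float64(-15.0)), (148, np.float64(8.0)), (149, np.float64(15.0)), (150, np.float64(8.0)), (214, np.float64(-8.0)), (215, np.float64(-26.0)), (216, np.float64(-34
[... 1141 characters left out ...]
220, np.float64(-15.0)), (221, np.float64(-8.0)), (224, np.float64(17.0)), (225, np.float64(22.0)), (226, np.float64(13.0)), (258, np.float64(19.0)), (259, np.float64(23.0)), (260, np.float64(8.0))]
400 [(105, np.float64(-10.0)), (106, np.float64(-31.0)), (107, np.float64(-34.0)), (109, np.float64(8.0)), (148, np.float64(22.0)), (149, np.float64(33.0)), (150, np.float64(16.0))]
108 (np.float64(59.3), np.float64(68.4)) (np.float64(59.5), np.float64(-72.5))
149 (np.float64(29.8), np.float64(70.7)) (np.float64(30.1), np.float64(-74.9))
224 (np.float64(-29.5), np.float64(75.3)) (np.float64(-29.3), np.float64(-79.8))
259 (np.float64(-59.9), np.float64(77.6)) (np.float64(-59.7), np.float64(-82.4))
```

Emit:
jog_arm:
  offset:
    - [15,3.5,-0.8]
    - [28,0,0]
    - [28,0,0]
    - [25,0,0]
    - [10,0,0]
    - [3,0,0]
    - [3,0,0]
    - [2,0,0]
    - [2,0,0]
    - [0,0,0]
    - [0,0,0]
  yaw: [0,0,0,0,0,0,0,0,0,0,0]

```text
time: 12.45
tcp_pos: [0.5253, 0.105, 0.0837]
tool_rot: [[0.002, 0.997, -0.077], [0.0, -0.077, -0.997], [-1.0, 0.002, -0.0]]
force: [-0.4, -0.3, -1.7]
gripper_width: 0.043
```

Run:
```python
from h import *
bpose()
```

```text
base x -5.5 y 1.6 z 83.7 angle -4.42 F [-0.4 -0.3 -1.7] w 43.0 t 12.45
```

Emit:
jog_arm:
  offset:
    - [2,0,0]
    - [2,0,0]
    - [0,0,0]
    - [0,0,0]
  yaw: [0,0,0,0]

```text
time: 12.78
tcp_pos: [0.5245, 0.1049, 0.0784]
tool_rot: [[-0.0, 0.997, -0.077], [-0.0, -0.077, -0.997], [-1.0, -0.0, 0.0]]
force: [-0.0, -0.1, -1.2]
gripper_width: 0.0435
```

In the notches with no resistance. I'll press the last millimetres.

Emit:
jog_arm:
  offset:
    - [1,0,0]
    - [1,0,0]
    - [0.8,0,0]
    - [0,0,0]
    - [0,0,0]
  yaw: [0,0,0,0,0]

```text
time: 13.2
tcp_pos: [0.5248, 0.1049, 0.0765]
tool_rot: [[0.0, 0.997, -0.077], [-0.0, -0.077, -0.997], [-1.0, 0.0, 0.0]]
force: [-2.4, -0.5, 3.4]
gripper_width: 0.0428
```

Emit:
jog_arm:
  offset:
    - [0,0,0]
    - [0,0,0]
    - [0,0,0]
    - [0,0,0]
    - [-20,0,0]
    - [-35,0,0]
    - [-35,0,0]
    - [-35,0,0]
  yaw: [0,0,0,0,0,0,0,0]
  grip: -0.6

```text
time: 13.87
tcp_pos: [0.5242, 0.1049, 0.2015]
tool_rot: [[-0.001, 0.997, -0.077], [-0.0, -0.077, -0.997], [-1.0, -0.001, 0.0]]
force: [0.4, 1.0, -0.1]
gripper_width: 0.0682
```

Run:
```python
from h import *
f=grab('wrist','w8'); grab('side','d8'); grab('scene','s8'); bpose()
# grip by dark mask in scene & side
for n,roi in [('s8',(340,160,40,45)),('d8',(185,180,45,40))]:
    im=load(n)['image']; x,y,w,h=roi; m=(im[y:y+h,x:x+w].max(2)<28).astype(np.uint8)
    k,l,s,c=cv2.connectedComponentsWithStats(m); print(n,[(s[i],c[i]+[x,y]) for i in range(1,k) if s[i][4]>20])
c=load('s8')['image'][140:300,220:400]; d=load('d8')['image'][160:320,160:320]
cv2.imwrite('pics/sd8.png',np.hstack([cv2.resize(c,None,fx=2.2,fy=2.2,interpolation=cv2.INTER_CUBIC),cv2.resize(d,None,fx=2.2,fy=2.2,interpolation=cv2.INTER_CUBIC)]))
```

```text
base x -4.1 y 1.9 z 205.1 angle -4.42 F [-0.1 -0.7 -0.5] w 68.6 t 14.0167
s8 [(array([ 17,  14,  10,  20, 169], dtype=int32), array([361.50887574, 183.62130178]))]
d8 [(array([38,  0,  7, 15, 64], dtype=int32), array([226.453125, 186.9375  ])), (array([ 12,  11,  21,  15, 177], dtype=int32), array([207.40677966, 198.04519774]))]
```

View pics/w8.png

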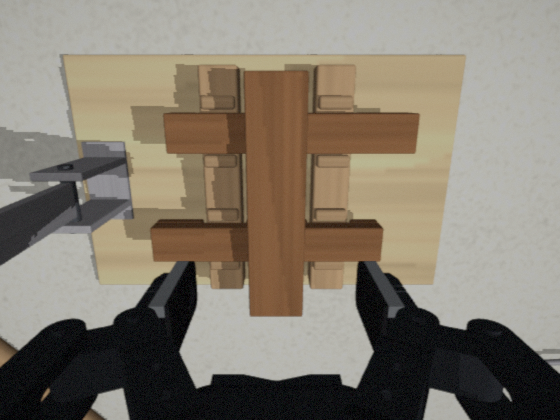

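View pics/sd8.png

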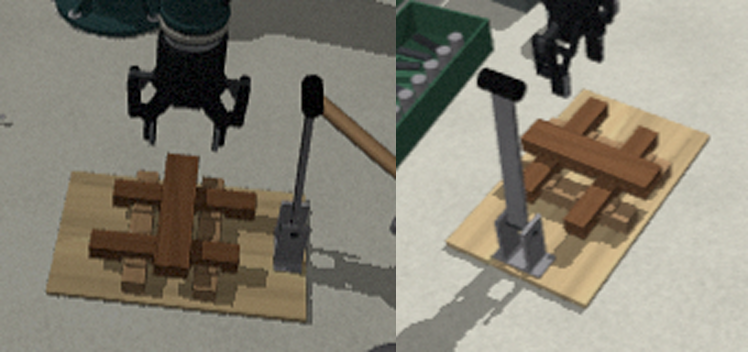

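Run:
```python
from h import *
f=load('w8'); a=np.radians(85.55); ey=np.array([np.cos(a),np.sin(a)]); ex=np.array([ey[1],-ey[0]])
def b(u,v,z): X=onz(f,u,v,z)[:2]*1000; return np.r_[X@ex-521.1,X@ey-144.1].round(1)
g=cv2.GaussianBlur(cv2.cvtColor(f['image'],cv2.COLOR_BGR2GRAY),(3,3),0).astype(float)
for v in (85,180,205,290):
    d=np.abs(np.diff(g[v])); l=238+d[238:256].argmax(); r=295+d[295:315].argmax(); print('cap',l,r,b(l+.5,v,.068),b(r+.5,v,.068))
# triangulate grip
A=[]
for n,p in [('s8',(361.5,183.6)),('d8',(207.4,198.0))]:
    A.append(ray(load(n),*p))
(o1,d1),(o2,d2)=A
s=np.linalg.lstsq(np.c_[d1,-d2],o2-o1,rcond=None)[0]; P,Q=o1+d1*s[0],o2+d2*s[1]; M=(P+Q)/2*1000
print('grip',M.round(1),'gap',(np.linalg.norm(P-Q)*1000).round(1),'base',(M[:2]@ex-521.1).round(1),(M[:2]@ey-144.1).round(1))
th=np.arctan2(M[2]-72,-(M[:2]@ey-144.1-150)); print('theta',th)
O=.5211*ex+.1441*ey
for th in (1.5,1.6,1.7): 
    X=np.r_[O+ey*(.15-.215*np.cos(th)),.072+.215*np.sin(th)]; print(th,X.round(3),proj(load('s8'),X).round(1),proj(load('d8'),X).round(1))
```

```text
cap 239 312 [78.2 25. ] [ 78.3 -24.4]
cap 242 313 [12.6 24.7] [ 12.6 -27.2]
cap 243 312 [-6.5 24.5] [ -6.4 -27.1]
cap 248 302 [-77.8  22.2] [-77.7 -21.3]
grip [541.2 241.1 284.6] gap 3.1 base -0.2 138.3
theta 1.515833006182855
1.5 [0.541 0.238 0.286] [359.7 182.6] [207.6 196.9]
1.6 [0.543 0.259 0.287] [368.6 183.3] [202.1 202.2]
1.7 [0.544 0.28  0.285] [377.4 184.6] [196.5 208.4]
```

Emit:
jog_arm:
  offset:
    - [-33,0,0]
    - [-33,0,0]
    - [-33,0,0]
    - [-33,0,0]
    - [-33,0,0]
    - [-30,0,0]
    - [0,0,0]
    - [0,0,0]
    - [0,0,0]
    - [0,0,0]
    - [0,0,0]
    - [0,0,0]
  yaw: [0,-0.121,-0.121,-0.121,-0.121,-0.121,-0.121,-0.121,-0.121,-0.121,-0.121,-0.121]
  grip: -1

```text
time: 15.02
tcp_pos: [0.5247, 0.1049, 0.3935]
tool_rot: [[-0.004, 0.306, 0.952], [-0.0, 0.952, -0.306], [-1.0, -0.001, -0.003]]
force: [-0.6, -0.2, 0.4]
gripper_width: 0.0855
```

Emit:
jog_arm:
  offset:
    - [0,0,0]
    - [0,0,0]
    - [0,0,0]
    - [0,0,0]
  yaw: [-0.121,-0.118,0,0]

```text
time: 15.35
tcp_pos: [0.5246, 0.1049, 0.3941]
tool_rot: [[-0.003, 0.081, 0.997], [-0.0, 0.997, -0.081], [-1.0, -0.001, -0.003]]
force: [0.1, 0.5, -0.6]
gripper_width: 0.085
```

Run:
```python
from h import *
bpose(); plan([.541,.241,.385],85.55,5)
```

```text
base x -6.2 y 1.5 z 394.1 angle 85.36 F [ 0.1  0.5 -0.6] w 85.0 t 15.35
[[1.8, 27.4, 1.1], [1.8, 27.4, 1.1], [1.8, 27.4, 1.1], [1.8, 27.4, 1.1], [1.8, 27.4, 1.1]] yaw each -0.0007
pos [0.5246 0.1049 0.3941] ang 85.36 step 27.5
```

Emit:
jog_arm:
  offset:
    - [1.8,27.4,1.1]
    - [1.8,27.4,1.1]
    - [1.8,27.4,1.1]
    - [1.8,27.4,1.1]
    - [1.8,27.4,1.1]
    - [0,0,0]
    - [0,0,0]
  yaw: [0,0,0,0,0,0,0]

```text
time: 15.93
tcp_pos: [0.5407, 0.2422, 0.3851]
tool_rot: [[-0.003, 0.078, 0.997], [-0.001, 0.997, -0.078], [-1.0, -0.002, -0.002]]
force: [0.2, -0.2, 0.3]
gripper_width: 0.0855
```

Run:
```python
from h import *
f=grab('wrist','w9'); bpose(); im=f['image']
m=(im.max(2)<28).astype(np.uint8); m[235:]=0
k,l,s,c=cv2.connectedComponentsWithStats(m); print([(s[i],c[i].round(1)) for i in range(1,k) if s[i][4]>100])
print(proj(f,[.541,.241,.285]))
```

```text
base x -0.7 y 138.6 z 385.8 angle 85.48 F [ 0.1 -1.2 -0. ] w 85.5 t 15.9833
[(array([513,  17,  23,  24, 281], dtype=int32), array([522.7,  29. ])), (array([ 237,  201,   78,   34, 2253], dtype=int32), array([277.7, 217.1]))]
[275.51923392 218.84536571]
```

View pics/w9.png

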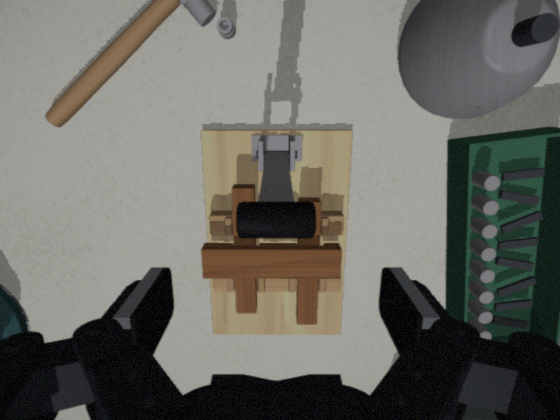

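Emit:
jog_arm:
  offset:
    - [25,0,0.5]
    - [30,0,0]
    - [25,0,0]
    - [12,0,0]
    - [0,0,0]
    - [0,0,0]
  yaw: [0,0,0,0,0,0]

```text
time: 16.48
tcp_pos: [0.5414, 0.2402, 0.2951]
tool_rot: [[-0.0, 0.08, 0.997], [-0.0, 0.997, -0.08], [-1.0, -0.0, -0.0]]
force: [-0.9, -0.3, 1.2]
gripper_width: 0.0854
```

Emit:
jog_arm:
  offset:
    - [0,0,0]
    - [0,0,0]
    - [0,0,0]
    - [0,0,0]
    - [0,0,0]
    - [0,0,0]
  yaw: [0,0,0,0,0,0]
  grip: 1
  squeeze: 40

```text
time: 16.98
tcp_pos: [0.5402, 0.2414, 0.2974]
tool_rot: [[0.0, 0.077, 0.997], [0.001, 0.997, -0.077], [-1.0, 0.001, -0.0]]
force: [-4.8, -0.7, 4.9]
gripper_width: 0.0493
```

Run:
```python
from h import *
f=grab('wrist','w10'); bpose(); im=f['image']
```

```text
base x -1.2 y 138.7 z 297.4 angle 85.57 F [-4.5 -1.2  5.2] w 49.1 t 17.0333
```

View pics/w10.png

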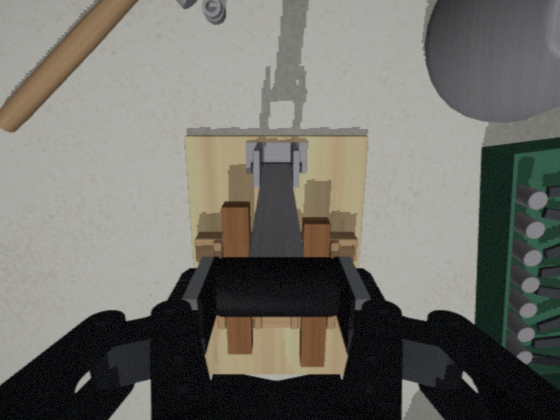

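Run:
```python
import numpy as np
t=np.linspace(1.516,0,15)
print([[round(float(-215*(np.sin(t[i+1])-np.sin(t[i]))),1),round(float(-215*(np.cos(t[i+1])-np.cos(t[i]))),1),0] for i in range(14)])
```

```text
[[2.5, -23.1, 0], [5.0, -22.7, 0], [7.4, -22.0, 0], [9.8, -21.1, 0], [12.0, -19.9, 0], [14.1, -18.5, 0], [16.0, -16.9, 0], [17.7, -15.1, 0], [19.3, -13.1, 0], [20.6, -10.9, 0], [21.6, -8.6, 0], [22.4, -6.2, 0], [23.0, -3.8, 0], [23.2, -1.3, 0]]
```

Emit:
jog_arm:
  offset:
    - [2.5,-23.1,0]
    - [5.0,-22.7,0]
    - [7.4,-22.0,0]
    - [9.8,-21.1,0]
    - [12.0,-19.9,0]
    - [14.1,-18.5,0]
    - [0,0,0]
  yaw: [0,0,0,0,0,0,0]

```text
time: 17.62
tcp_pos: [0.5301, 0.1101, 0.2442]
tool_rot: [[-0.002, 0.081, 0.997], [-0.005, 0.997, -0.081], [-1.0, -0.005, -0.002]]
force: [-5.7, -6.0, 5.1]
gripper_width: 0.0492
```

Run:
```python
from h import *
grab('side','d11'); bpose()
```

```text
base x -1.2 y 8.1 z 245.0 angle 85.39 F [-7.  -5.6  3.8] w 49.2 t 17.6667
```

View pics/d11.png

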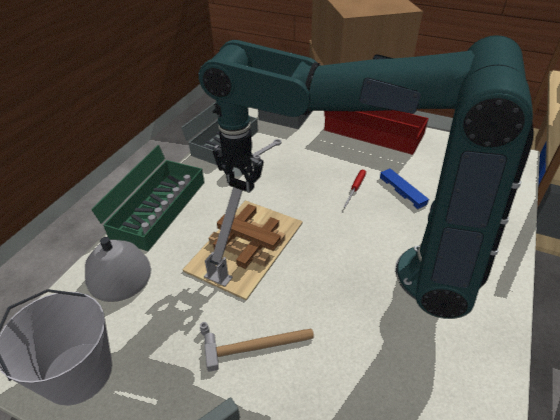

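Bar is following the grip. I'll keep going around the arc.

Emit:
jog_arm:
  offset:
    - [16.0,-16.9,0]
    - [17.7,-15.1,0]
    - [19.3,-13.1,0]
    - [20.6,-10.9,0]
    - [21.6,-8.6,0]
    - [22.4,-6.2,0]
    - [0,0,0]
    - [0,0,0]
  yaw: [0,0,0,0,0,0,0,0]

```text
time: 18.33
tcp_pos: [0.5245, 0.0399, 0.1254]
tool_rot: [[-0.004, 0.08, 0.997], [-0.007, 0.997, -0.08], [-1.0, -0.007, -0.004]]
force: [-3.8, -9.4, 0.5]
gripper_width: 0.0492
```

Emit:
jog_arm:
  offset:
    - [15,-3,0]
    - [15,-1.3,0]
    - [8,-0.5,0]
    - [4,0,0]
    - [0,0,0]
  yaw: [0,0,0,0,0]

```text
time: 18.75
tcp_pos: [0.5242, 0.0351, 0.0838]
tool_rot: [[-0.004, 0.079, 0.997], [-0.007, 0.997, -0.079], [-1.0, -0.007, -0.003]]
force: [-4.9, -10.8, -0.8]
gripper_width: 0.0493
```

Run:
```python
from h import *
bpose()
```

```text
base x -1.2 y -68.1 z 83.8 angle 85.48 F [ -4.9 -10.8  -0.8] w 49.3 t 18.75
```

Emit:
jog_arm:
  offset:
    - [1,0.5,0]
    - [1,0.5,0]
    - [1,0,0]
    - [0,0,0]
    - [0,0,0]
  yaw: [0,0,0,0,0]

```text
time: 19.17
tcp_pos: [0.5242, 0.0352, 0.0818]
tool_rot: [[-0.004, 0.079, 0.997], [-0.009, 0.997, -0.079], [-1.0, -0.01, -0.003]]
force: [-6.1, -13.9, 2.8]
gripper_width: 0.0492
```

Emit:
jog_arm:
  offset:
    - [1,0.5,0]
    - [1,0.5,0]
    - [1,0.5,0]
    - [0,0,0]
    - [0,0,0]
  yaw: [0,0,0,0,0]

```text
time: 19.58
tcp_pos: [0.5242, 0.0353, 0.0788]
tool_rot: [[-0.004, 0.079, 0.997], [-0.012, 0.997, -0.079], [-1.0, -0.012, -0.003]]
force: [-6.6, -17.5, 3.0]
gripper_width: 0.0493
```

Run:
```python
from h import *
bpose(); grab('side','d12'); grab('wrist','w12')
c=load('d12')['image'][130:310,160:340]
cv2.imwrite('pics/d12c.png',cv2.resize(c,None,fx=3.2,fy=3.2,interpolation=cv2.INTER_CUBIC))
```

```text
base x -1.2 y -67.9 z 78.8 angle 85.48 F [ -6.6 -17.5   3. ] w 49.3 t 19.5833
```

View pics/d12c.png

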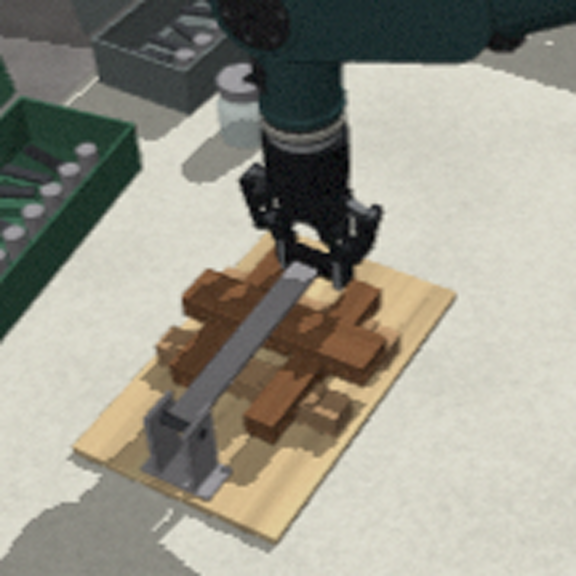

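View pics/w12.png

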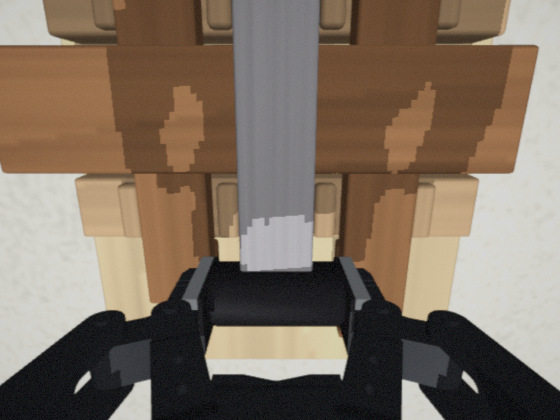

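Emit:
jog_arm:
  offset:
    - [0,-2,0]
    - [0,-2,0]
    - [0,-2,0]
    - [0,0,0]
    - [0,0,0]
  yaw: [0,0,0,0,0]

```text
time: 20.1
tcp_pos: [0.5242, 0.0351, 0.0783]
tool_rot: [[-0.003, 0.078, 0.997], [-0.001, 0.997, -0.078], [-1.0, -0.001, -0.003]]
force: [-5.3, -1.1, 0.7]
gripper_width: 0.0495
```

Emit:
jog_arm:
  offset:
    - [0,0,0]
    - [0,0,0]
    - [0,0,0]
    - [0,0,0]
    - [-20,0,0]
    - [-30,0,0]
    - [-30,0,0]
    - [0,0,0]
  yaw: [0,0,0,0,0,0,0,0]
  grip: -0.6

```text
time: 20.77
tcp_pos: [0.5294, 0.0352, 0.166]
tool_rot: [[0.014, 0.078, 0.997], [-0.001, 0.997, -0.078], [-1.0, 0.0, 0.014]]
force: [1.1, 0.7, 2.3]
gripper_width: 0.0678
```

Run:
```python
from h import *
bpose(); f=grab('wrist','w13'); im=f['image']
m=(im.max(2)<28).astype(np.uint8); m[240:]=0
k,l,s,c=cv2.connectedComponentsWithStats(m); print([(s[i],c[i].round(1)) for i in range(1,k) if s[i][4]>100])
```

```text
base x 3.9 y -67.6 z 166.0 angle 85.54 F [1.1 0.7 2.3] w 67.8 t 20.7667
[(array([ 224,  202,   84,   36, 2215], dtype=int32), array([267. , 218.3]))]
```

View pics/w13.png

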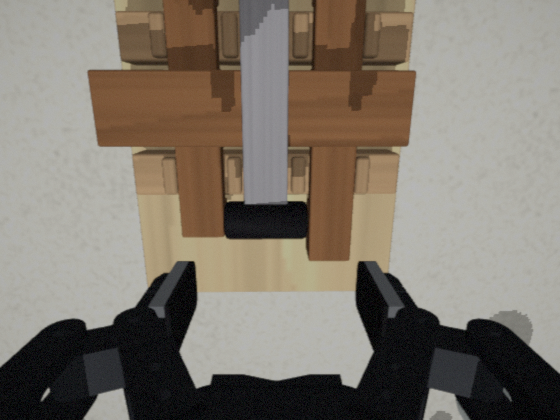

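Run:
```python
from h import *
f=load('w13'); p=ctrl.get_obs()['tcp_pos']
for z in (.072,.08):
    X=onz(f,267,219.5,z); print(X.round(4), ((X-p)*1000).round(1))
print(ctrl.get_obs()['tool_rot'].round(3))
```

```text
[0.526  0.0361 0.072 ] [ -2.2   0.9 -91.2]
[0.5263 0.0388 0.08  ] [ -1.9   3.6 -83.2]
[[ 0.01   0.078  0.997]
 [-0.001  0.997 -0.078]
 [-1.     0.     0.01 ]]
```

Emit:
jog_arm:
  offset:
    - [0,0,0]
    - [0,0,0]
    - [0,0,0]
    - [0,0,0]
    - [0,0,0]
    - [0,0,0]
    - [0,0,0]
  yaw: [0,0,0,0,0,0,0]
  grip: 1

```text
time: 21.4
tcp_pos: [0.5251, 0.0353, 0.1579]
tool_rot: [[-0.001, 0.078, 0.997], [-0.0, 0.997, -0.078], [-1.0, -0.0, -0.001]]
force: [0.1, 0.4, -0.1]
gripper_width: -0.0001
```

Emit:
jog_arm:
  offset:
    - [20,1.5,0]
    - [20,0,0]
    - [5,0,0]
    - [3,0,0]
    - [2,0,0]
    - [0,0,0]
  yaw: [0,0,0,0,0,0]

```text
time: 21.9
tcp_pos: [0.5258, 0.0367, 0.1094]
tool_rot: [[0.001, 0.078, 0.997], [-0.0, 0.997, -0.078], [-1.0, -0.0, 0.001]]
force: [0.4, -0.6, -0.7]
gripper_width: 0.0001
```

Emit:
jog_arm:
  offset:
    - [1.5,0,0]
    - [1.5,0,0]
    - [0,0,0]
  yaw: [0,0,0]

```text
time: 22.15
tcp_pos: [0.5265, 0.0367, 0.1088]
tool_rot: [[0.004, 0.078, 0.997], [-0.0, 0.997, -0.078], [-1.0, 0.0, 0.004]]
force: [-4.1, -0.0, 10.2]
gripper_width: 0.0
```

Emit:
jog_arm:
  offset:
    - [1.5,0,0]
    - [1.5,0,0]
    - [0,0,0]
  yaw: [0,0,0]

```text
time: 22.4
tcp_pos: [0.5266, 0.0367, 0.1086]
tool_rot: [[0.005, 0.078, 0.997], [-0.0, 0.997, -0.078], [-1.0, -0.0, 0.005]]
force: [-10.1, 0.3, 22.1]
gripper_width: -0.0001
```

Emit:
jog_arm:
  offset:
    - [-10,0,0]
    - [-30,0,0]
    - [-35,0,0]
    - [-35,0,0]
    - [-35,0,0]
    - [-30,0,0]
    - [0,0,0]
    - [0,0,0]
  yaw: [0,0,0,0,0,0,0,0]

```text
time: 23.07
tcp_pos: [0.5268, 0.0367, 0.2809]
tool_rot: [[0.008, 0.078, 0.997], [-0.0, 0.997, -0.078], [-1.0, 0.0, 0.008]]
force: [0.4, -0.8, -0.9]
gripper_width: -0.0
```

Run:
```python
from h import *
bpose(); f=grab('wrist','w14'); grab('side','d14'); grab('scene','s14')
a=np.radians(85.55); ey=np.array([np.cos(a),np.sin(a)]); ex=np.array([ey[1],-ey[0]]); O=.5211*ex+.1441*ey
for th in (0,.04,.08):
    X=np.r_[O+ey*(.15-.215*np.cos(th)),.072+.215*np.sin(th)]; print(th,[proj(load(n),X).round(1) for n in('d14','s14','w14')])
for n in('d14','s14','w14'):
    m=(load(n)['image'].max(2)<28).astype(np.uint8)
    k,l,s,c=cv2.connectedComponentsWithStats(m); print(n,[(s[i][2:],c[i].round(1)) for i in range(1,k) if 80<s[i][4]<4000])
c=load('s14')['image'][140:300,130:400]; d=load('d14')['image'][130:310,160:340]
cv2.imwrite('pics/s14c.png',cv2.resize(c,None,fx=2.9,fy=2.9,interpolation=cv2.INTER_CUBIC))
```

```text
base x 1.3 y -66.3 z 280.9 angle 85.53 F [ 0.4 -0.8 -0.9] w -0.0 t 23.0667
0 [array([256.6, 212.2]), array([276.7, 231.5]), array([271.8, 179.9])]
0.04 [array([256.4, 210.1]), array([276.8, 229.5]), array([271.8, 181.7])]
0.08 [array([256.2, 208.1]), array([277.1, 227.5]), array([271.8, 183.2])]
d14 [(array([ 26,  29, 423], dtype=int32), array([232.1,  52. ])), (array([  60,   50, 1779], dtype=int32), array([485.5, 120.5])), (array([  42,   57, 1122], dtype=int32), array([251.2, 129.5])), (array([ 24,  59, 422], dtype=int32), array([517.7, 155.5])), (array([ 17,  31, 202], dtype=int32), array([499.9, 204.7])), (array([16, 10, 82], dtype=int32), array([257.5, 212.1])), (array([ 15,  27, 157], dtype=int32), array([487.7, 238. ])), (array([ 18,  34, 190], dtype=int32), array([475., 272.])), (array([ 45,  30, 736], dtype=int32), array([429.6, 299.4]))]
s14 [(array([  46,   98, 1759], dtype=int32), array([115.3,  46.3])), (array([  24,  101, 1533], dtype=int32), array([225.2,  48.7])), (array([  55,  109, 1975], dtype=int32), array([448.7,  51.7])), (array([14, 35, 82], dtype=int32), array([71.3, 74.1])), (array([ 24,  19, 183], dtype=int32), array([254.3, 115.4])), (array([ 43,  60, 962], dtype=int32), array([277.2, 150.9])), (array([ 33,  53, 249], dtype=int32), array([ 82.3, 194.8])), (array([  9,  17, 124], dtype=int32), array([277., 232.])), (array([  39,   76, 1082], dtype=int32), array([ 52.8, 288.4])), (array([ 32,  53, 398], dtype=int32), array([ 30.2, 281.2])), (array([ 22,  30, 113], dtype=int32), array([ 71.6, 321.4])), (array([ 16,  21, 111], dtype=int32), array([551.7, 318.9])), (array([  7,  47, 106], dtype=int32), array([218. , 349.2]))]
w14 [(array([ 52,  23, 983], dtype=int32), array([271.3, 179.7])), (array([  9,  46, 292], dtype=int32), array([275.8, 275.4]))]
```

View pics/s14.png

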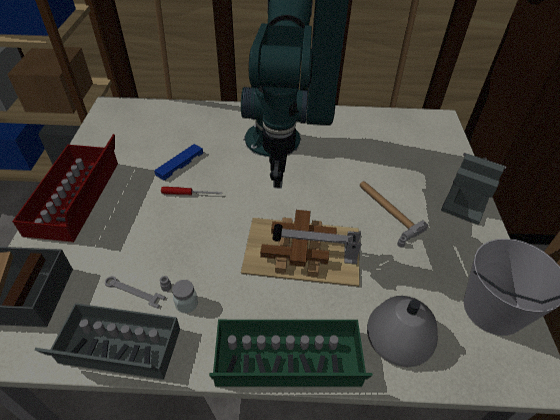

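View pics/d14.png

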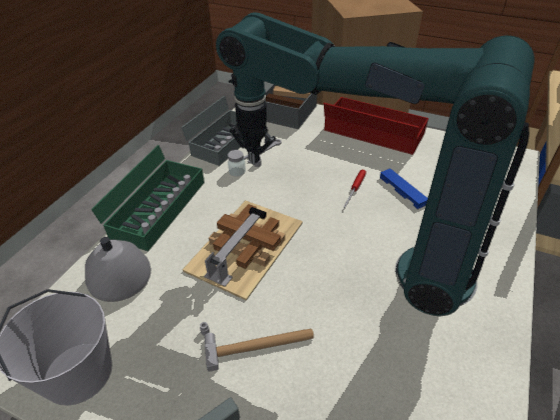

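View pics/w14.png

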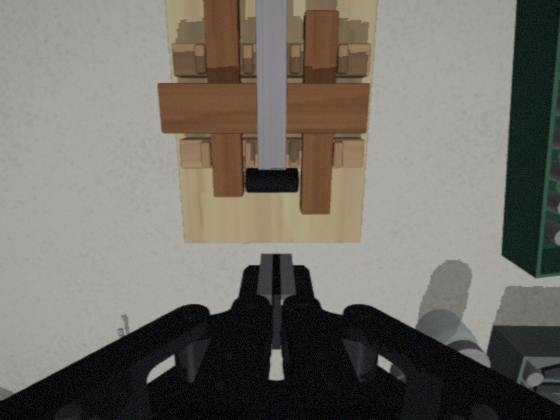

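The grip sits at side (257.5,212), scene (277,232) and wrist (271,180). All three are within about 1 px of the projection for a level bar. The bystanders are where they started, so I'm handing in.

```bash
python3 -c "
from station import ctrl
print(ctrl.sign_off())"
```

```text
the job is handed in; nothing more can be done
None
```

The crib is finished and handed in at about 23 s of the 72 s limit. The sign-off gave no verdict.

**What I did**
- **Narrow slat:** I laid it in the near saddles. I had estimated its notch offset from the side picture, at about 7.6 mm, so it was positioned to match. It dropped straight home without a separate endwise slide and stopped against a light contact force at the expected seated height.
- **Broad slat:** I laid it over the middle of the two narrow ones in the same way. The two pictures gave its offset as 8.3 mm and 5.3 mm, so I aimed between them. It also dropped straight home at the expected height.
- **Hold-down bar:** I gripped the black cross grip by its ends and swung the bar over. I then let go and pressed the grip down with closed fingers to 22 N, and it did not move further.

**Last checks**
- The grip's position in all three cameras matches a level bar to within about 1 px.
- The seated narrow slat, the blue look-alike and the bystanders looked unmoved, judged by eye. The robot was clear of everything.

**Checks that disagreed or went wrong**
- The board's lower edge measured about 10 mm off from where the bearers put it. I used the bearers and cleats, which agreed with each other.
- While I was swinging the bar, side force rose to 17.5 N and the grip slipped a little in the pads. I eased that off before letting go.
- I sent one out-of-range move by mistake. It was refused and nothing moved.

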